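# Turn down the harness tester and close its terminal bay

### The job

Make the harness tester safe: first turn the output knob on its sloping front fully anticlockwise to its end stop, then take the wider of the two covers from the sloping rack and set it down gently, without dropping it, on the raised rim of the tester's terminal bay, so that it lies flat with all four edges flush with the rim. Let go of it, leave the knob at its stop, and leave everything else on the bench where it stands.

Things in the scene. Friction and masses are not known exactly. Their poses are not given: they have to be found in the camera images.
- tester: Harness test supply, grey box fixed to the bench, 185 mm deep (x), 190 mm wide (y). Origin on the bench; x points from its sloping front to its back, y left, z up. The flat rear (x 0 to +100 mm) is 70 mm high and carries the terminal bay; the black front panel slopes down at 35 degrees from (x 0, z 70 mm) to (x -85, z 10 mm), facing the robot side.
- bay_rim (a point): Centre of the terminal bay at the level of the rim's top face (84 mm above the bench), axes as the tester's. The aluminium rim stands 14 mm above the tester's flat top, outside 84 mm (x) by 110 mm (y), walls 6 mm, brass terminals inside stay below it. Nothing guides the cover: cover and rim have the same outline.
- output_knob (a joint): Angle of the output knob, rad: 0 at its anticlockwise end stop, grows as it is turned clockwise (looking at the panel), up to 4.6. It stays where it is left. Ten white dots surround it; the white mark on its bar points to the biggest dot, straight down the slope, at the stop.
- output_knob_grip (a point): Grip point on the knob's axis, 37 mm off the panel, 7 mm below the bar's top. The point turns with the knob: z is its axis, pointing out of the panel (35 degrees from vertical, leaning to the robot side), x runs along the black bar grip, 42 mm long, 14 mm thick, 30 mm high, on a 44 mm disc. At angle 0, x points straight up the slope.
- rack: Dark steel cover rack fixed to the bench, 254 mm wide (y), 90 mm deep (x). Origin on the bench under its middle, z up. Its surface slopes up at 35 degrees towards its +x, away from the robot (45 mm high above the origin), with a 10 mm ledge along the low edge; 5 mm strips part it into two bays with middles at y +62.5 and -62.5 mm, one cover in each.
- wide_cover: The wider cover: aluminium plate 84 mm (x) by 110 mm (y), 6 mm thick, about 0.2 kg, with a black upright grip fin in the middle, 50 mm long (x), 14 mm thick (y), 30 mm high above the plate. Origin: centre of the plate's underside; z out through the fin. It starts on the rack's 35 degree slope, x pointing up the slope, in either bay. It may go on either way round.
- small_cover: The smaller cover in the rack's other bay: the same plate and fin but 80 mm wide (y). It does not belong to this tester. Leave it alone. Origin as the wide cover's.
- spray_can: Spray can, 46 mm diameter, 165 mm tall, standing between the rack and the tester. Origin: centre of its underside.
- cleaner_bottle: Amber bottle, 42 mm diameter, 125 mm tall, standing close behind the tester. Origin: centre of its underside.
- screwdriver: Screwdriver, 170 mm long, lying on the bench on the robot's side of the rack and tester; about 30 mm high.
- cutters: Small side cutters with red handles, about 110 mm long and 12 mm high, lying on the bench on the robot's side of the rack and tester.
Mind the look-alikes: they are no part of the job. What is shaped like the wide_cover but blue is not meant.

How it is judged:
By the outcome, as a careful person would: the job done as asked, in the order asked, and still so for the second after the job is handed in, with the robot touching nothing.
It also fails if it takes over 64 s, if anything falls off the work surface, if the arm or the gripper's body presses on something with over 40 N, if the wrist force passes 120 N, or if a joint passes its speed limit or range.

### The arm

A 6-joint arm with a two-finger parallel gripper is mounted at the origin on the work surface. World frame = base frame: x ahead of the robot, y to its left, z up, the work surface at z = 0. Lengths are in m, angles in rad, forces in N, time in s.
With the tool pointing down it reaches from about 0.375 to 0.9 m from the base axis. Payload 3.1 kg.
Tool frame: the origin (TCP) lies on the centre line of the jaws, within the pads' length; the fingertips stand robot.tip_reach ahead of it and the grasp point (between the pads) lies 8 mm behind it (robot.tip_reach is the distance from the TCP to the fingertips, in m); z points along the fingers, y is the line along which they close (so a half turn about z gives the same grasp; the last joint's range is limited). The gripper opens to 87 mm and grips with 3 to 60 N. Pads are 19 mm wide; open, the fingers measure 117 mm over their backs; the gripper's body (75 mm by 190 mm) begins 51 mm behind the grasp point.
Start: joints at [1.022, 0.527, 1.433, -0, 1.181, -0.178], TCP at [0.226, 0.583, 0.2] pointing down, gripper open.
Joint ranges: [-3.08, 3.08], [-0.75, 2.2], [0.22, 2.44], [-1.43, 4.57], [0, 2.65], [-2.85, 2.85]. Speed limits (rad/s): [2.79, 2.79, 3.14, 3.14, 3.14, 3.14].

### API

Orientations are given as a unit quaternion [x, y, z, w].
In Python, from rig import robot gives the robot as it stands.
- The arm moves only by the tool jog_arm, never from a script. Its argument "motion" is one flat list of numbers, 7 for each row, row after row: the shift along the tool's x, y, z scaled (see below), then the turn, a rotation vector about the tool's x, y, z scaled (see below), then the gripper's target within -1 to 1 (shut at 1, half-way at 0, fully open at -1). In form: [x, y, z, rx, ry, rz, hand, x, y, z, rx, ry, rz, hand, ...]. A call has 1 to 12 rows; each row shifts and turns the commanded pose from where the row before left it, along the tool's axes as they then stand; what a row does not reach is not made up. The controller multiplies each number of a shift by 4 cm and each number of a turn by 4 degrees. A row lasts 1/8 s, in which the tool goes at most 62.5 mm and 10.7 degrees, less where a joint would pass 70% of its speed; a pose out of reach is approached as far as the arm can. A call with a number of a shift or a turn outside -1 to 1 is refused whole. A call with a gripper value outside its range is refused whole. The fingers move at their own pace and stop on an object; "grip_force" is the grip in N (left out, the last holds). Time passes only in rows, so rows that do not move let the fingers close. It gives the time, the measured TCP pose, the force, the opening and the grip force at its end, in the units of the state.
- robot.get_obs(): the state, without advancing time (a new reading comes with each control period).
- robot.camera(name): name is "side" or "top" or "wrist"; returns the picture (400x640x3 uint8, blue, green, red); there is no depth.
- robot.calibration(name): a dict with "fx", "fy", "cx", "cy" (pixels), "R" (3x3) and "t" (3): a world point X has camera coordinates R X + t; the wrist camera has in their place "T_tool_cam" (4x4, takes a point from camera to tool coordinates, whose origin is the TCP and whose axes are the flange's). Camera axes: x right, y down, z forward; pixel columns grow to the right and rows downward; lengths in m; the calibration is good to about 2 mm. A picture is of the moment at which its call begins: read the wrist's pose just before it. calibration takes no time and is no camera call.
- robot.hand_in(): hands the job in; it is judged then, once.
The state is a dict: "time": time; "q": joint angles; "joint_velocities": joint speeds; "joint_torque": joint torques, N m; "position": TCP position; "tool_rot": TCP orientation; "ft_force": force on the tool from outside, world axes, zero at the start; "moment": the same for the moment, N m; "grip_width": finger opening in m; "grip_force": force on a finger pad.
Only numpy, scipy, OpenCV 4.12 (cv2) and the standard library are available. Lean on these libraries where they do the work, as an engineer would, in place of code of your own. Each camera call takes 0.05 s, during which the arm holds its last target. There are 200 camera calls.

## Working session

There is one attempt and no reset: what is moved stays moved. The work goes in short steps, Python scripts to look and compute and a tool call to move; the robot and the scene stay as the last step left them, time stands still between calls to the robot, and variables do not carry over. Pictures are saved under pics/ and viewed, at most 10 in all, crops included, and the job is handed in when it is done.

Besides the shell and the picture viewer there is one more tool, called after "Request:" as name(argument=value, ...) on one line, values as JSON. jog_arm: Moves the arm, as the interface text tells. Shifts and turns lie within -1 to 1; 1 stands for 4 cm of shift or 4 degrees of turn. Its arguments: {"type":"object","properties":{"motion":{"type":"array","items":{"type":"number"}},"grip_force":{"type":"number"}},"required":["motion"]}

```bash
mkdir -p pics; ls; python3 - <<'E'
from rig import robot
import cv2
o=robot.get_obs();print({k:o[k] for k in('time','position','tool_rot','grip_width')},robot.tip_reach)
for n in('top','side'):
    cv2.imwrite(f'pics/{n}0.png',robot.camera(n)); c=robot.calibration(n); print(n,c)
print(robot.calibration('wrist'))
E
```

```text
pics
{'time': 0.0, 'position': array([0.22602851, 0.58187111, 0.19927312]), 'tool_rot': array([ 1.84326036e-01,  9.82864573e-01, -1.00406966e-03, -3.68188075e-04]), 'grip_width': 0.08735245405301365} 0.011
top {'fx': 410.16931236077346, 'fy': 410.16931236077346, 'cx': 323.1005233716772, 'cy': 204.2265145504361, 'R': array([[-0.01799802, -0.99938209,  0.03019106],
       [-0.99665249,  0.01552401, -0.08026713],
       [ 0.07974884, -0.03153464, -0.99631606]]), 't': array([0.0395001 , 0.47870527, 1.07222567])}
side {'fx': 445.38118090030895, 'fy': 445.38118090030895, 'cx': 319.86285761281675, 'cy': 203.91613927504886, 'R': array([[ 0.76811799, -0.64017971, -0.01283289],
       [-0.41147089, -0.47814822, -0.77592911],
       [ 0.49059805,  0.60128547, -0.63068957]]), 't': array([-0.33545467,  0.280306  ,  1.05825862])}
{'fx': 299.5156220674135, 'fy': 299.5156220674135, 'cx': 316.5301876168156, 'cy': 199.14853286689248, 'T_tool_cam': array([[-6.68799208e-05, -9.56818283e-01, -2.90686718e-01,
         7.96969516e-02],
       [ 9.99999377e-01, -3.87873425e-04,  1.04664055e-03,
        -1.40765129e-03],
       [-1.11419446e-03, -2.90686467e-01,  9.56817713e-01,
        -1.83989213e-01],
       [ 0.00000000e+00,  0.00000000e+00,  0.00000000e+00,
         1.00000000e+00]])}
```

View pics/top0.png

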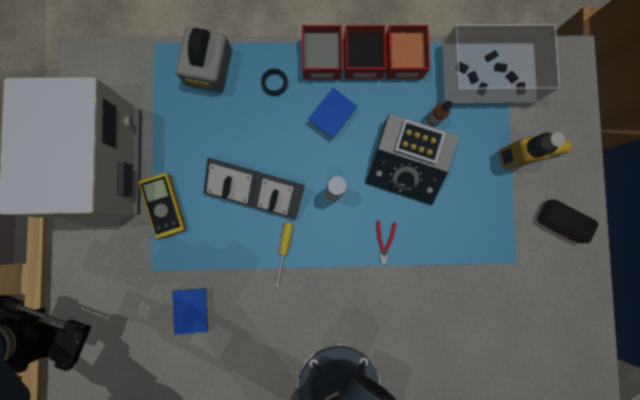

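View pics/side0.png

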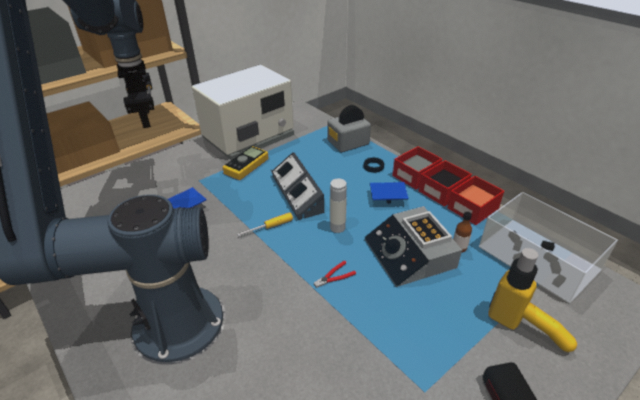

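The top view shows the rack at (253,188), with covers at (228,182) and (276,195), and the tester at (412,160) with its knob at (406,178). Blue look-alike plates are at (333,113) and (190,310). The left cover looks wider, so I'll check it in a close crop.

```bash
python3 - <<'E'
import cv2,numpy as np
im=cv2.imread('pics/top0.png')
a=cv2.resize(im[145:230,195:315],None,fx=6.6,fy=6.6,interpolation=cv2.INTER_CUBIC)[:,:792]
b=cv2.resize(im[108:212,360:464],(580,580),interpolation=cv2.INTER_CUBIC)
for i,(I,x0,y0,s,w,h) in enumerate([(a,195,145,6.6,120,85),(b,360,108,580/104,104,104)]):
    for x in range(x0-x0%10+10,x0+w,10):
        cv2.line(I,(int((x-x0)*s),0),(int((x-x0)*s),6),(0,255,255),1); cv2.putText(I,str(x),(int((x-x0)*s)-12,18),0,.4,(0,255,255),1)
    for y in range(y0-y0%10+10,y0+h,10):
        cv2.line(I,(0,int((y-y0)*s)),(6,int((y-y0)*s)),(0,255,255),1); cv2.putText(I,str(y),(8,int((y-y0)*s)+4),0,.4,(0,255,255),1)
    cv2.imwrite(f'pics/crop{i}.png',I)
E
```

```text
(no output)
```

View pics/crop0.png

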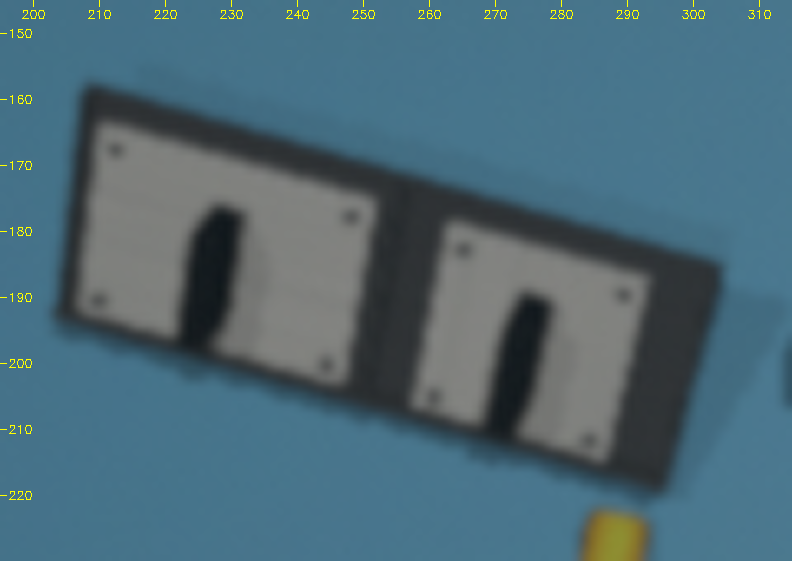

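View pics/crop1.png

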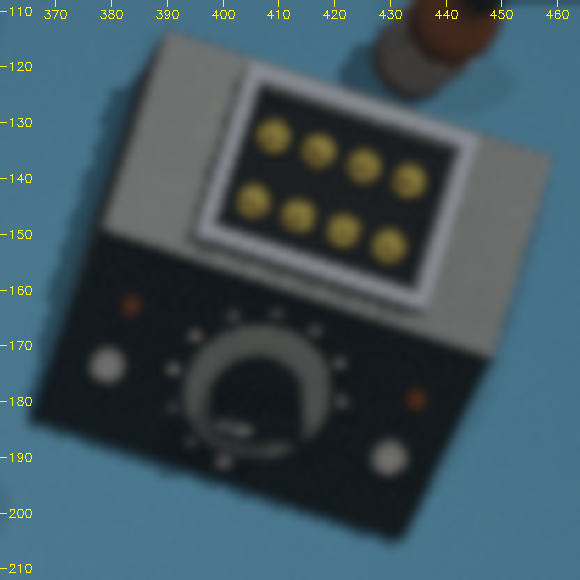

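The crop settles it: the left cover (plate 210–252 px, centre 228,183) is clearly wider than the right one (262–293), so it's the target. On the tester, the rim corners are at (404,119), (446,133), (437,163) and (395,150). The biggest dot is at (400,191) and the knob mark near (402,185).

```bash
cat > h.py <<'E'
from rig import robot
import numpy as np, cv2
from scipy.spatial.transform import Rotation as Ro
from scipy.optimize import least_squares
def proj(c,X):
    p=np.asarray(X)@c['R'].T+c['t']; return np.c_[c['fx']*p[:,0]/p[:,2]+c['cx'],c['fy']*p[:,1]/p[:,2]+c['cy']]
def wristcal():
    o=robot.get_obs(); c=dict(robot.calibration('wrist')); T=np.eye(4); T[:3,:3]=Ro.from_quat(o['tool_rot']).as_matrix(); T[:3,3]=o['position']
    W=np.linalg.inv(T@c['T_tool_cam']); c['R']=W[:3,:3]; c['t']=W[:3,3]; return c
def Rz(a): return Ro.from_euler('z',a).as_matrix()
def Ry(a): return Ro.from_euler('y',a).as_matrix()
S=np.radians(35)
# slope frames: x up the slope, z out of it
SL=Ry(-S)
def delta(P,R):
    "shift (tool axes, units of 4cm) and turn (units of 4deg) from present pose to TCP pose P,R"
    o=robot.get_obs(); R0=Ro.from_quat(o['tool_rot']); 
    return np.round(R0.inv().apply(P-o['position'])/.04,2), np.round(np.degrees((R0.inv()*Ro.from_matrix(R)).as_rotvec())/4,2)
E
python3 - <<'E'
from h import *
c=robot.calibration('top')
def fit(pts,px,p0,rot,fixz=None):
    pts=np.array(pts)/1000;px=np.array(px)
    def f(p): 
        z=p[3] if fixz is None else fixz
        return (proj(c,pts@(Rz(p[2])@rot).T+[p[0],p[1],z])-px).ravel()
    s=least_squares(f,p0); print(np.round(s.x,4),'yaw',np.degrees(s.x[2]),'rms',np.round(np.sqrt(np.mean(s.fun**2)),2),np.round(s.fun,1)); return s.x
# tester: top corners + panel low corners
t=fit([[100,95,70],[100,-95,70],[0,95,70],[0,-95,70],[-85,95,10],[-85,-95,10]],[[390,114],[459,137],[379,149.5],[448.5,172.5],[366,183],[431.5,205]],[.6,-.2,-.3],np.eye(3),0)
r=fit([[42,55,0],[42,-55,0],[-42,-55,0],[-42,55,0]],[[404.5,119.5],[446,133],[437,163.5],[395.5,150.5]],[.6,-.2,-.3],np.eye(3),.084)
print('rim in tester',Rz(-t[2])@np.r_[r[:2]-t[:2],0])
w=fit([[42,55,6],[42,-55,6],[-42,-55,6],[-42,55,6]],[[209.7,163.3],[252.1,175],[247.6,203.5],[206.4,192.3]],[.5,.2,-.3,.04],SL)
w2=fit([[42,55,6],[42,-55,6],[-42,-55,6],[-42,55,6]],[[209.7,163.3],[252.1,175],[247.6,203.5],[206.4,192.3]],[.5,.2,-.3],SL,.04)
E
```

```text
[ 0.5831 -0.2016 -0.3371] yaw -19.314707697452345 rms 0.49 [ 0.1 -0.7  0.6 -0.5 -0.5 -0.1  0.   0.2 -0.7  0.5  0.5  0.7]
[ 0.6304 -0.2184 -0.3222] yaw -18.459959073665576 rms 0.22 [ 0.4  0.2 -0.2 -0.3 -0.2  0.1  0.   0. ]
rim in tester [ 0.05022365 -0.00025457  0.        ]
[ 0.5343  0.2698 -0.2833  0.0622] yaw -16.232446443951254 rms 0.15 [-0.2  0.1  0.2  0.1 -0.  -0.1  0.1 -0.2]
[ 0.5373  0.2742 -0.2822] yaw -16.168702447937374 rms 0.41 [ 0.2  0.6 -0.3  0.3 -0.4 -0.6  0.5 -0.3]
```

```bash
cat >> h.py <<'E'
def plan(P,R):
    o=robot.get_obs(); _,t=delta(P,R)
    s0,_=delta(P,R)
    print('t',round(o['time'],2),'turn/4deg',t,'| then shift/4cm in new axes',np.round(R.T@(P-o['position'])/.04,2),'| shift in present axes',s0)
def toolR(yaw,tilt=True):
    "tool z into the face, tool x down the slope (or to -x of thing)"
    F=Rz(yaw)@(SL if tilt else np.eye(3)); return np.c_[-F[:,0],F[:,1],-F[:,2]]
E
python3 - <<'E'
from h import *
y=np.radians(-16.2);R=toolR(y); n=-R[:,2]
P=np.array([.536,.272,.05])+n*.15; print(P)
plan(P,R)
E
```

```text
[0.45337973 0.29600341 0.17287281]
t 0.1 turn/4deg [-0.41 -8.75 -1.21] | then shift/4cm in new axes [-5.72 -5.28  4.82] | shift in present axes [-7.89 -4.6   0.67]
```

Request:
jog_arm(motion=[0, 0, 0, 0, -1, -0.13, -1, 0, 0, 0, 0, -1, -0.13, -1, 0, 0, 0, 0, -1, -0.13, -1, 0, 0, 0, 0, -1, -0.13, -1, 0, 0, 0, 0, -1, -0.13, -1, 0, 0, 0, 0, -1, -0.13, -1, 0, 0, 0, 0, -1, -0.13, -1, 0, 0, 0, 0, -1, -0.13, -1, 0, 0, 0, -0.4, -0.75, -0.17, -1])

```text
time: 1.23
position: [0.2261, 0.5828, 0.1994]
tool_rot: [0.13, 0.945, -0.043, 0.298]
ft_force: [-0.4, -0.5, -0.6]
grip_width: 0.0871
grip_force: 0.0
```

Request:
jog_arm(motion=[-0.82, -0.75, 0.69, 0, 0, 0, -1, -0.82, -0.75, 0.69, 0, 0, 0, -1, -0.82, -0.75, 0.69, 0, 0, 0, -1, -0.82, -0.75, 0.69, 0, 0, 0, -1, -0.82, -0.75, 0.69, 0, 0, 0, -1, -0.82, -0.75, 0.69, 0, 0, 0, -1, -0.8, -0.78, 0.68, 0, 0, 0, -1, 0, 0, 0, 0, 0, 0, -1, 0, 0, 0, 0, 0, 0, -1])

```text
time: 2.35
position: [0.4554, 0.298, 0.1738]
tool_rot: [0.131, 0.945, -0.043, 0.297]
ft_force: [-0.6, 0.3, -0.1]
grip_width: 0.087
grip_force: 0.0
```

```bash
python3 - <<'E'
from h import *
R=toolR(np.radians(-16.2)); P=np.array([.4534,.296,.1729]); plan(P,R)
np.save('wc1.npy',wristcal(),allow_pickle=True)
im=robot.camera('wrist'); cv2.imwrite('pics/w1.png',im)
E
```

```text
t 2.35 turn/4deg [ 0.02 -0.02  0.09] | then shift/4cm in new axes [ 0.04 -0.06  0.  ] | shift in present axes [ 0.04 -0.06  0.  ]
```

View pics/w1.png

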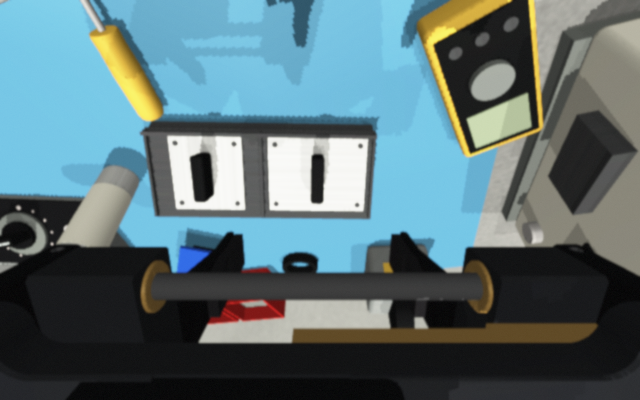

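The wrist view shows the wide cover's plate around (317,175), spanning 266–369 × 135–217, with the fin at (317,178). The small cover is at (206,173).

```bash
cat >> h.py <<'E'
def quad(mask,seed):
    n,l=cv2.connectedComponents(mask.astype(np.uint8)); m=(l==l[seed[1],seed[0]]).astype(np.uint8)
    cs=max(cv2.findContours(m,cv2.RETR_EXTERNAL,cv2.CHAIN_APPROX_NONE)[0],key=cv2.contourArea); h=cv2.convexHull(cs)
    for e in np.arange(2,12,.5):
        a=cv2.approxPolyDP(h,e,True)[:,0]
        if len(a)==4: break
    # refine: fit lines to contour points along each side
    L=[];P=cs[:,0].astype(float)
    for i in range(4):
        A,B=a[i].astype(float),a[(i+1)%4].astype(float);d=(B-A)/np.linalg.norm(B-A);nn=np.array([-d[1],d[0]])
        s=(P-A)@d;k=(abs((P-A)@nn)<2.5)&(s>8)&(s<np.linalg.norm(B-A)-8)
        vx,vy,x,y=cv2.fitLine(P[k].astype(np.float32),cv2.DIST_HUBER,0,.01,.01).ravel();L.append(np.cross([x,y,1],[x+vx,y+vy,1]))
    c=[np.cross(L[i-1],L[i]) for i in range(4)]
    return np.array([p[:2]/p[2] for p in c])
def fitpose(c,pts,px,p0,rot,z=None):
    pts=np.array(pts)/1000
    f=lambda p:(proj(c,pts@(Rz(p[2])@rot).T+[p[0],p[1],p[3] if z is None else z])-px).ravel()
    s=least_squares(f,p0);print(np.round(s.x,4),'yaw',round(np.degrees(s.x[2]),2),'res',np.round(s.fun,1));return s.x
E
python3 - <<'E'
from h import *
im=cv2.imread('pics/w1.png'); c=np.load('wc1.npy',allow_pickle=True).item()
q=quad(im.min(2)>170,(290,190)); print(q)
o=proj(c,np.array([[42,55,6],[42,-55,6],[-42,-55,6],[-42,55,6]])/1000@(Rz(-.2828)@SL).T+[.535,.271,.053]); print(o)
q=np.array([min(q,key=lambda p:np.linalg.norm(p-x)) for x in o])
pts=[[42,55,6],[42,-55,6],[-42,-55,6],[-42,55,6]]
fitpose(c,pts,q,[.535,.271,-.28,.053],SL)
for z in(.045,.05,.055): fitpose(c,pts,q,[.535,.271,-.28],SL,z)
E
```

```text
[[267.56264866 137.79424247]
 [367.20053827 138.44193284]
 [362.88848023 210.        ]
 [269.34586063 210.        ]]
[[361.55526536 218.32669533]
 [266.47364317 217.91036594]
 [263.1118096  144.54348411]
 [365.37490408 145.0770298 ]]
[ 0.5365  0.2736 -0.2883  0.0411] yaw -16.52 res [-0.   0.5  0.6 -0.2 -0.3 -0.3 -0.2  0. ]
[ 0.5328  0.2747 -0.2884] yaw -16.52 res [ 0.7  1.3 -0.2  0.6 -1.2 -0.6  0.7 -0.3]
[ 0.5282  0.276  -0.2885] yaw -16.53 res [ 1.6  2.4 -1.1  1.7 -2.2 -1.   1.8 -0.7]
[ 0.5236  0.2773 -0.2887] yaw -16.54 res [ 2.6  3.6 -2.1  2.8 -3.4 -1.5  2.9 -1.1]
```

```bash
python3 - <<'E'
from h import *
yaw=np.radians(-18.8);R=toolR(yaw);n=-R[:,2]
tc=np.array([.5831,-.2016,0]); k=tc+Rz(yaw)@[-.0425,0,.04]
c=robot.calibration('top'); print('knob disc px',proj(c,[k+n*.014]),'k',k)
P=k+n*.16; print(P)
plan(P+[0,0,.07],R)
print('z up .07 in tool', R.T@[0,0,.07]/.04, 'now up', Ro.from_quat(robot.get_obs()['tool_rot']).inv().apply([0,0,.07])/.04)
E
```

```text
knob disc px [[406.17989569 180.53372699]] k [ 0.54286741 -0.18790371  0.04      ]
[ 0.45599129 -0.15832867  0.17106433]
t 2.4 turn/4deg [ 0.4  -0.01  0.63] | then shift/4cm in new axes [ -4.   -10.81   0.75] | shift in present axes [ -3.51 -10.99   0.44]
z up .07 in tool [-1.00375876  0.         -1.43351608] now up [-1.00241541 -0.00425124 -1.43444947]
```

Request:
jog_arm(motion=[-0.5, 0, -0.72, 0.2, 0, 0.31, -1, -0.5, 0, -0.72, 0.2, 0, 0.32, -1, 0, 0, 0, 0, 0, 0, -1])

```text
time: 2.78
position: [0.4559, 0.3015, 0.2473]
tool_rot: [0.155, 0.941, -0.046, 0.299]
ft_force: [0.3, 0.7, 0.2]
grip_width: 0.0869
grip_force: 0.0
```

Request:
jog_arm(motion=[-0.27, -0.98, 0.2, 0, 0, 0, -1, -0.27, -0.98, 0.2, 0, 0, 0, -1, -0.27, -0.98, 0.2, 0, 0, 0, -1, -0.27, -0.98, 0.2, 0, 0, 0, -1, -0.27, -0.98, 0.2, 0, 0, 0, -1, -0.27, -0.98, 0.2, 0, 0, 0, -1, -0.27, -0.98, 0.2, 0, 0, 0, -1, -0.27, -0.98, 0.2, 0, 0, 0, -1, -0.27, -0.98, 0.2, 0, 0, 0, -1, -0.27, -0.98, 0.2, 0, 0, 0, -1, -0.27, -0.98, 0.2, 0, 0, 0, -1])

```text
time: 4.15
position: [0.4532, -0.0794, 0.2352]
tool_rot: [0.155, 0.945, -0.046, 0.285]
ft_force: [0.5, -0.0, 0.1]
grip_width: 0.0871
grip_force: 0.0
```

Request:
jog_arm(motion=[0.5, 0, 0.72, 0, 0, 0, -1, 0.5, 0, 0.72, 0, 0, 0, -1, 0, 0, 0, 0, 0, 0, -1, 0, 0, 0, 0, 0, 0, -1])

```text
time: 4.65
position: [0.4606, -0.0729, 0.2024]
tool_rot: [0.151, 0.944, -0.037, 0.29]
ft_force: [-0.0, -0.1, 0.5]
grip_width: 0.0873
grip_force: 0.0
```

```bash
python3 - <<'E'
from h import *
np.save('wc2.npy',wristcal(),allow_pickle=True)
im=robot.camera('wrist'); cv2.imwrite('pics/w2.png',im); print(robot.get_obs()['position'])
E
```

```text
[ 0.46075241 -0.07308985  0.20281767]
```

View pics/w2.png

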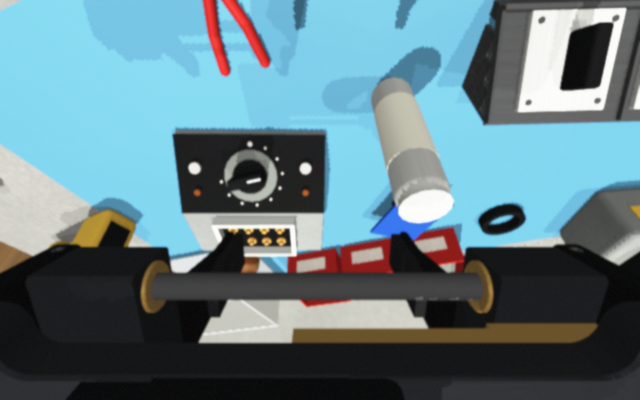

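The tester is now in view: panel (175–327 × 130–212), knob disc at (250,175), biggest dot at (250,144) and mark near (254,181). The move fell short in y, so I'll centre over the knob and look closely.

```bash
python3 - <<'E'
from h import *
c=np.load('wc2.npy',allow_pickle=True).item(); yaw=np.radians(-18.8);F=Rz(yaw)@SL;n=F[:,2]
k=np.array([.54287,-.1879,.04])
print(proj(c,[k+n*.014,k]),proj(c,[k-F[:,0]*.0335]))
# panel corners fit
tp=np.array([[0,95,70],[0,-95,70],[-85,-95,10],[-85,95,10]])
fitpose(c,tp,np.array([[322,212],[182,211],[174,130],[327.5,130]]),[.583,-.2,-.33],np.eye(3),0)
R=toolR(yaw);plan(k+n*.14-R[:,0]*0,R)
E
```

```text
[[248.265032   178.19102948]
 [250.3610277  175.96222199]] [[248.82734622 149.99357302]]
[ 0.5778 -0.197  -0.3428] yaw -19.64 res [ 3.2 -0.7 -0.7 -0.2 -1.9 -0.1 -0.4  1.9]
t 4.7 turn/4deg [ 0.34 -0.23  0.05] | then shift/4cm in new axes [-0.01 -2.06  1.48] | shift in present axes [-0.03 -2.09  1.43]
```

Request:
jog_arm(motion=[0, -0.6, 0, 0.1, -0.06, 0, -1, 0, -0.6, 0, 0.1, -0.06, 0, -1, 0, -0.6, 0, 0.1, -0.06, 0, -1, 0, -0.26, 0.5, 0.04, -0.05, 0, -1, 0, 0, 0.5, 0, 0, 0, -1, 0, 0, 0.48, 0, 0, 0, -1, 0, 0, 0, 0, 0, 0, -1])

```text
time: 5.58
position: [0.4778, -0.1571, 0.1817]
tool_rot: [0.16, 0.946, -0.052, 0.276]
ft_force: [0.4, 0.8, -0.1]
grip_width: 0.087
grip_force: 0.0
```

```bash
python3 - <<'E'
from h import *
np.save('wc3.npy',wristcal(),allow_pickle=True)
im=robot.camera('wrist'); cv2.imwrite('pics/w3.png',im); print(robot.get_obs()['position'],robot.get_obs()['q'])
c=wristcal();yaw=np.radians(-18.8);F=Rz(yaw)@SL;n=F[:,2];k=np.array([.54287,-.1879,.04])
x0,y0,w,h=200,40,256,200
I=cv2.resize(im[y0:y0+h,x0:x0+w],None,fx=3,fy=3,interpolation=cv2.INTER_CUBIC)
for x in range(200,456,20): cv2.putText(I,str(x),((x-x0)*3,10),0,.35,(0,0,255),1);cv2.line(I,((x-x0)*3,12),((x-x0)*3,18),(0,0,255),1)
for y in range(40,240,20): cv2.putText(I,str(y),(0,(y-y0)*3+4),0,.35,(0,0,255),1);cv2.line(I,(24,(y-y0)*3),(30,(y-y0)*3),(0,0,255),1)
cv2.imwrite('pics/w3c.png',I); print(proj(c,[k+n*.014,k]))
E
```

```text
[ 0.47716375 -0.15670842  0.18174345] [-0.6446515   0.27908572  2.21736144  1.02257237  0.18144983 -2.85243903]
[[311.89104113 168.31825446]
 [312.23683449 166.49501782]]
```

View pics/w3c.png

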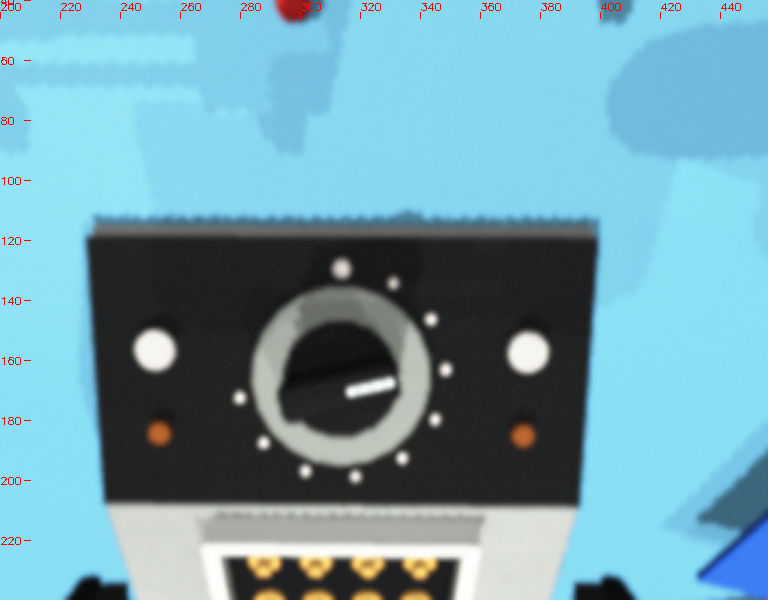

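The knob crop shows the biggest dot at (313,128), the disc centre at (314,167), and the white mark from (316,171) to (331,167). That puts the mark about 75–80° clockwise of the stop. Joint 6 is at its lower limit here, so I'll turn the hand positively and grip the bar the other way round, which leaves joint 6 free for the anticlockwise turn.

Request:
jog_arm(motion=[0, 0, 0, 0, 0, 1, -1, 0, 0, 0, 0, 0, 1, -1, 0, 0, 0, 0, 0, 1, -1, 0, 0, 0, 0, 0, 1, -1, 0, 0, 0, 0, 0, 1, -1, 0, 0, 0, 0, 0, 1, -1, 0, 0, 0, 0, 0, 1, -1, 0, 0, 0, 0, 0, 1, -1, 0, 0, 0, 0, 0, 1, -1, 0, 0, 0, 0, 0, 1, -1, 0, 0, 0, 0, 0, 1, -1, 0, 0, 0, 0, 0, 1, -1])

```text
time: 7.12
position: [0.4764, -0.1566, 0.1822]
tool_rot: [0.532, 0.799, 0.065, 0.273]
ft_force: [0.6, -0.3, -0.7]
grip_width: 0.0872
grip_force: 0.0
```

```bash
python3 - <<'E'
from h import *
o=robot.get_obs();print(o['q'],o['position'])
c=np.load('wc3.npy',allow_pickle=True).item()
# tester yaw & knob from w3: panel corners, dots
yaw=np.radians(-18.8)
dots=np.array([[313.7,129.3],[330.8,134.3],[343.5,146.3],[348.3,163],[344.8,179.7],[333.8,192.7],[318.3,198.7],[301.7,197],[287.7,187.7],[279.8,172.3]])
def f(p):
    F=Rz(p[2])@SL; a=np.arange(10)*p[3]; r=p[4]
    X=np.array([p[0],p[1],.04])+r*(-np.cos(a)[:,None]*F[:,0]+np.sin(a)[:,None]*F[:,1]); return (proj(c,X)-dots).ravel()
s=least_squares(f,[.543,-.188,yaw,.51,.033]);print('knob base centre',s.x,np.degrees(s.x[2]),np.round(s.fun,1))
p=s.x;F=Rz(p[2])@SL;k=np.array([p[0],p[1],.04])
m=np.array([[315.5,171],[331.5,167.5]])  # mark on bar top, 44 mm off
def pl(px,h):
    d=np.array([(px[0]-c['cx'])/c['fx'],(px[1]-c['cy'])/c['fy'],1])@c['R'];C=-c['R'].T@c['t'];n=F[:,2]
    return C+d*((k+h*n-C)@n)/(d@n)
v=[F.T@(pl(x,.044)-k) for x in m];print(np.round(v,4))
d=v[1]-v[0];print('angle cw from down', np.degrees(np.arctan2(d[1],-d[0])))
q=np.array([[393,208],[235.5,207.5],[229.5,119],[399,119]])
fitpose(c,[[0,95,70],[0,-95,70],[-85,-95,10],[-85,95,10]],q,[.583,-.2,-.33],np.eye(3),0)
E
```

```text
[-0.64546935  0.27726057  2.21885065  1.02299095  0.18140496 -2.01268701] [ 0.47640748 -0.15662504  0.18215866]
knob base centre [ 0.54212903 -0.1862775  -0.34010534  0.49918557  0.04014917] -19.486600427444888 [ 0.   0.2  0.  -0.2 -0.1  0.1  0.1  0.   0.   0.   0.1 -0.1 -0.   0.
 -0.1 -0.1 -0.  -0.2 -0.1  0.2]
[[-0.0005  0.0027  0.044 ]
 [-0.0042  0.0188  0.044 ]]
angle cw from down 77.05719527536621
[ 0.5827 -0.1997 -0.3309] yaw -18.96 res [ 0.8  1.1 -0.7  1.  -1.  -0.3  0.8 -0.3]
```

Request:
jog_arm(motion=[0, 0, 0, 0, 0, 1, -1, 0, 0, 0, 0, 0, 1, -1, 0, 0, 0, 0, 0, 1, -1, 0, 0, 0, 0, 0, 1, -1, 0, 0, 0, 0, 0, 1, -1, 0, 0, 0, 0, 0, 1, -1, 0, 0, 0, 0, 0, 1, -1, 0, 0, 0, 0, 0, 1, -1, 0, 0, 0, 0, 0, 1, -1, 0, 0, 0, 0, 0, 1, -1, 0, 0, 0, 0, 0, 1, -1, 0, 0, 0, 0, 0, 1, -1])

```text
time: 8.62
position: [0.4764, -0.1566, 0.1822]
tool_rot: [0.811, 0.513, 0.17, 0.223]
ft_force: [-0.2, 0.4, -0.3]
grip_width: 0.0872
grip_force: 0.0
```

Request:
jog_arm(motion=[0, 0, 0, 0, 0, 1, -1, 0, 0, 0, 0, 0, 1, -1, 0, 0, 0, 0, 0, 1, -1, 0, 0, 0, 0, 0, 1, -1, 0, 0, 0, 0, 0, 1, -1, 0, 0, 0, 0, 0, 1, -1, 0, 0, 0, 0, 0, 1, -1, 0, 0, 0, 0, 0, 1, -1, 0, 0, 0, 0, 0, 1, -1, 0, 0, 0, 0, 0, 1, -1, 0, 0, 0, 0, 0, 1, -1, 0, 0, 0, 0, 0, 1, -1])

```text
time: 10.12
position: [0.4764, -0.1566, 0.1822]
tool_rot: [0.95, 0.139, 0.246, 0.135]
ft_force: [-0.9, -1.0, -1.6]
grip_width: 0.0871
grip_force: 0.0
```

Request:
jog_arm(motion=[0, 0, 0, 0, 0, 1, -1, 0, 0, 0, 0, 0, 1, -1, 0, 0, 0, 0, 0, 1, -1, 0, 0, 0, 0, 0, 1, -1, 0, 0, 0, 0, 0, 1, -1, 0, 0, 0, 0, 0, 1, -1, 0, 0, 0, 0, 0, 1, -1, 0, 0, 0, 0, 0, 1, -1, 0, 0, 0, 0, 0, 1, -1, 0, 0, 0, 0, 0, 1, -1, 0, 0, 0, 0, 0, 1, -1, 0, 0, 0, 0, 0, 1, -1])

```text
time: 11.62
position: [0.4764, -0.1566, 0.1822]
tool_rot: [0.924, -0.259, 0.28, 0.023]
ft_force: [-0.8, -0.1, -0.3]
grip_width: 0.087
grip_force: 0.0
```

Request:
jog_arm(motion=[0, 0, 0, 0, 0, 1, -1, 0, 0, 0, 0, 0, 1, -1, 0, 0, 0, 0, 0, 1, -1, 0, 0, 0, 0, 0, 1, -1, 0, 0, 0, 0, 0, 1, -1, 0, 0, 0, 0, 0, 1, -1, 0, 0, 0, 0, 0, 1, -1, 0, 0, 0, 0, 0, 1, -1, 0, 0, 0, 0, 0, 1, -1, 0, 0, 0, 0, 0, 1, -1, 0, 0, 0, 0, 0, 1, -1, 0, 0, 0, 0, 0, 1, -1])

```text
time: 13.12
position: [0.4764, -0.1566, 0.1821]
tool_rot: [0.739, -0.613, 0.265, -0.093]
ft_force: [-0.5, 0.7, -0.7]
grip_width: 0.0865
grip_force: 0.0
```

```bash
cat >> h.py <<'E'
YT=np.radians(-19.1); KN=np.array([.5421,-.1863,.04]); NK=(Rz(YT)@SL)[:,2]
def knobR(a): # tool x along bar +x at knob angle a (rad, cw)
    F=Rz(YT)@SL; return F@Ro.from_euler('z',-a).as_matrix()@np.diag([1,-1,-1])
E
python3 - <<'E'
from h import *
print(robot.get_obs()['q'])
R=knobR(np.radians(77)); plan(KN+NK*.09,R); plan(KN+NK*.029,R)
E
```

```text
[-0.64545445  0.27728275  2.21886906  1.02302841  0.18142499  1.33836096]
t 13.12 turn/4deg [0.62 0.06 4.24] | then shift/4cm in new axes [0.03 0.59 1.69] | shift in present axes [-0.12  0.5   1.71]
t 13.12 turn/4deg [0.62 0.06 4.24] | then shift/4cm in new axes [0.03 0.59 3.22] | shift in present axes [-0.11  0.44  3.24]
```

Request:
jog_arm(motion=[0, 0, 0, 0.12, 0, 0.85, -1, 0, 0, 0, 0.12, 0, 0.85, -1, 0, 0, 0, 0.12, 0, 0.85, -1, 0, 0, 0, 0.13, 0, 0.85, -1, 0, 0, 0, 0.13, 0.06, 0.84, -1, 0, 0.2, 0.56, 0, 0, 0, -1, 0, 0.2, 0.56, 0, 0, 0, -1, 0, 0.2, 0.56, 0, 0, 0, -1, 0, 0, 0, 0, 0, 0, -1])

```text
time: 14.25
position: [0.4909, -0.1633, 0.1273]
tool_rot: [-0.639, 0.709, -0.26, 0.149]
ft_force: [-0.3, 1.0, 0.1]
grip_width: 0.087
grip_force: 0.0
```

```bash
python3 - <<'E'
from h import *
print(robot.get_obs()['q'])
R=knobR(np.radians(77)); plan(KN+NK*.029,R)
E
```

```text
[-0.66578154  0.45986675  2.27622111  2.29016539  0.26167785  0.33122428]
t 14.25 turn/4deg [ 0.    0.13 -0.01] | then shift/4cm in new axes [0.1  0.13 1.86] | shift in present axes [0.11 0.13 1.86]
```

Request:
jog_arm(motion=[0.05, 0.07, 0.3, 0, 0.07, 0, -1, 0.05, 0.06, 0.35, 0, 0.06, 0, -1, 0, 0, 0.35, 0, 0, 0, -1, 0, 0, 0, 0, 0, 0, -1])

```text
time: 14.75
position: [0.5087, -0.1745, 0.0935]
tool_rot: [-0.638, 0.708, -0.264, 0.146]
ft_force: [-0.4, 0.3, 0.1]
grip_width: 0.087
grip_force: 0.0
```

```bash
python3 - <<'E'
from h import *
print(robot.get_obs()['q'])
R=knobR(np.radians(77)); plan(KN+NK*.029,R)
E
```

```text
[-0.65247168  0.56998713  2.25486894  2.54340375  0.32649488  0.08074342]
t 14.75 turn/4deg [-0.04 -0.01  0.02] | then shift/4cm in new axes [-0.    0.04  0.88] | shift in present axes [-0.    0.04  0.88]
```

Request:
jog_arm(motion=[0, 0.04, 0.4, 0, 0, 0, -1, 0, 0, 0.46, 0, 0, 0, -1, 0, 0, 0, 0, 0, 0, -1, 0, 0, 0, 0, 0, 0, 1, 0, 0, 0, 0, 0, 0, 1, 0, 0, 0, 0, 0, 0, 1, 0, 0, 0, 0, 0, 0, 1], grip_force=15)

```text
time: 15.62
position: [0.5256, -0.1811, 0.0641]
tool_rot: [-0.638, 0.709, -0.264, 0.145]
ft_force: [0.5, 0.3, 0.4]
grip_width: 0.0548
grip_force: 0.0
```

```bash
python3 - <<'E'
from h import *
print(robot.get_obs()['q'],robot.get_obs()['moment'])
R=knobR(np.radians(77)); plan(KN+NK*.029,R)
E
```

```text
[-0.63707019  0.65637165  2.22295099  2.64893784  0.3698983  -0.01511372] [ 0.16450875  0.45150531 -0.05230301]
t 15.62 turn/4deg [-0.03 -0.02  0.02] | then shift/4cm in new axes [-0.01 -0.01  0.02] | shift in present axes [-0.01 -0.01  0.02]
```

Request:
jog_arm(motion=[0, 0, 0, 0, 0, 0, 1, 0, 0, 0, 0, 0, 0, 1, 0, 0, 0, 0, 0, 0, 1, 0, 0, 0, 0, 0, 0, 1, 0, 0, 0, 0, 0, 0, 1, 0, 0, 0, 0, 0, 0, 1, 0, 0, 0, 0, 0, 0, 1])

```text
time: 16.5
position: [0.5257, -0.1812, 0.0638]
tool_rot: [-0.638, 0.709, -0.264, 0.145]
ft_force: [0.1, 0.6, -0.0]
grip_width: 0.0004
grip_force: 0.0
```

The fingers closed fully without catching the bar, so I'll check what happened with one composite view (wrist on top, side and top crops below).

```bash
python3 - <<'E'
from h import *
c=wristcal();np.save('wc4.npy',c,allow_pickle=True)
w=robot.camera('wrist');s=robot.camera('side');t=robot.camera('top')
for n,i in(('w4',w),('s4',s),('t4',t)): cv2.imwrite(f'pics/{n}.png',i)
a=cv2.resize(w[60:360,120:520],(400,300));b=cv2.resize(s[180:300,340:500],(400,300),interpolation=cv2.INTER_CUBIC);d=cv2.resize(t[105:225,345:505],(400,300),interpolation=cv2.INTER_CUBIC)
cv2.imwrite('pics/c4.png',np.vstack([np.hstack([a,b]),np.hstack([d,np.zeros_like(d)])]))
o=robot.get_obs();R=Ro.from_quat(o['tool_rot']);tip=o['position']+R.apply([0,0,.011])
print('wrist px tcp,tip,knobtop',proj(c,[o['position'],tip,KN+NK*.044,KN+NK*.014]))
print('side',proj(robot.calibration('side'),[tip,KN+NK*.044]),'top',proj(robot.calibration('top'),[tip,KN+NK*.044]))
E
```

```text
wrist px tcp,tip,knobtop [[316.11319213 235.45841582]
 [316.14557542 229.0798618 ]
 [315.12546219 245.62260719]
 [315.41263744 227.27528162]]
side [[391.73479493 244.36272267]
 [387.44041962 239.77256499]] top [[405.73368375 181.75628425]
 [405.81003544 185.87654134]]
```

View pics/c4.png

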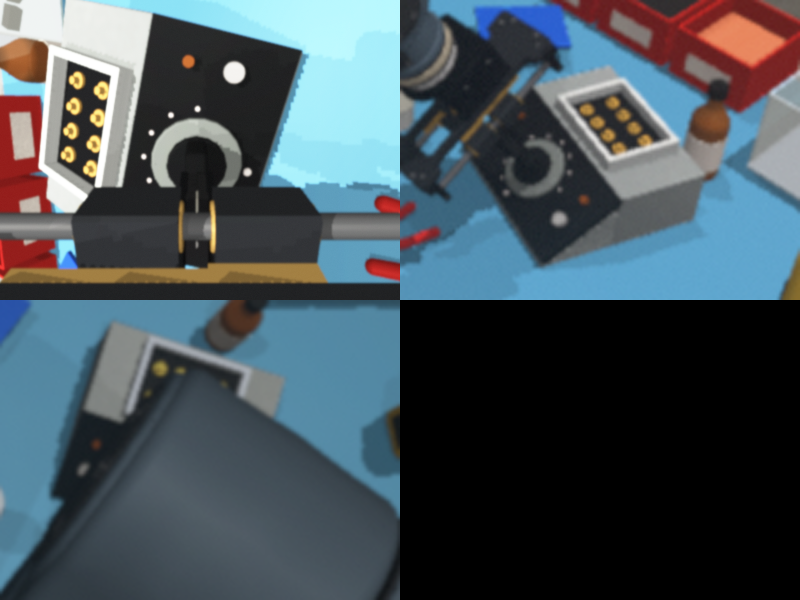

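```bash
python3 - <<'E'
from h import *
g=lambda i:(255*(i/255.)**.45).astype(np.uint8)
w=g(cv2.imread('pics/w4.png'));s=g(cv2.imread('pics/s4.png'))
a=cv2.resize(w[150:350,250:380],(390,600),interpolation=cv2.INTER_CUBIC)
b=cv2.resize(s[200:290,350:410],(400,600),interpolation=cv2.INTER_CUBIC)
cv2.imwrite('pics/c4b.png',np.hstack([a,b]))
E
```

```text
(no output)
```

View pics/c4b.png

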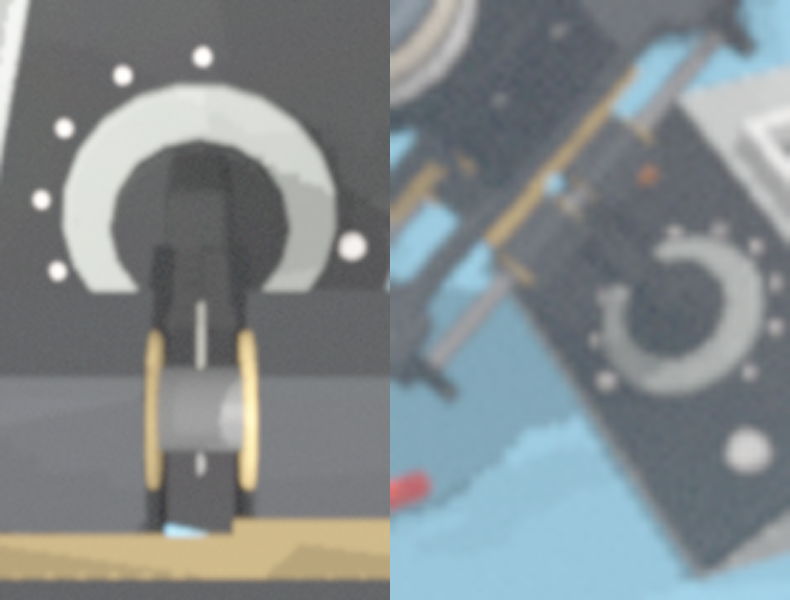

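The left view shows the fingers closed snugly on the black bar, with its white mark between them at about (316,262) in the full image. The visible gap is about 14 mm, so the "0.4 mm, 0 N" gripper reading can't be trusted. I'll start turning anticlockwise and judge by wrist moment and vision.

Request:
jog_arm(motion=[0, 0, 0, 0, 0, -1, 1, 0, 0, 0, 0, 0, -1, 1, 0, 0, 0, 0, 0, -1, 1, 0, 0, 0, 0, 0, -1, 1, 0, 0, 0, 0, 0, -1, 1, 0, 0, 0, 0, 0, -1, 1, 0, 0, 0, 0, 0, -1, 1, 0, 0, 0, 0, 0, -1, 1, 0, 0, 0, 0, 0, -1, 1, 0, 0, 0, 0, 0, -1, 1], grip_force=25)

```text
time: 17.9
position: [0.5257, -0.1812, 0.0638]
tool_rot: [0.842, -0.447, 0.298, -0.046]
ft_force: [0.8, -0.5, 0.4]
grip_width: 0.0005
grip_force: 0.0
```

```bash
python3 - <<'E'
from h import *
o=robot.get_obs();print(o['q'],'moment about n',o['moment']@NK,o['ft_force'],o['grip_width'],o['grip_force'])
plan(KN+NK*.029,knobR(0))
w=robot.camera('wrist');cv2.imwrite('pics/w5.png',w)
m=(w.min(2)>150).astype(np.uint8);m[:90]=0;m[290:]=0
n,l,st,ce=cv2.connectedComponentsWithStats(m)
print([(np.round(ce[i]),st[i,4]) for i in range(1,n) if 4<st[i,4]<400])
E
```

```text
[-0.63701761  0.65701181  2.22268234  2.64927813  0.36994238 -0.71592538] moment about n 0.04589515939093915 [ 0.75504369 -0.52440925  0.43801126] 0.0004826952526793098 0.0
t 17.9 turn/4deg [ 0.01 -0.03 -9.2 ] | then shift/4cm in new axes [ 0.01 -0.01  0.01] | shift in present axes [ 0.   -0.02  0.01]
[(array([ 5., 98.]), np.int32(216)), (array([144.,  90.]), np.int32(10)), (array([109., 135.]), np.int32(27)), (array([ 91., 139.]), np.int32(28)), (array([143., 137.]), np.int32(5)), (array([327., 169.]), np.int32(23)), (array([402., 177.]), np.int32(351)), (array([299., 170.]), np.int32(22)), (array([351., 181.]), np.int32(21)), (array([116., 182.]), np.int32(7)), (array([139., 182.]), np.int32(6)), (array([276., 183.]), np.int32(21)), (array([145., 190.]), np.int32(7)), (array([141., 190.]), np.int32(5)), (array([135., 199.]), np.int32(18)), (array([264., 206.]), np.int32(18)), (array([ 56., 212.]), np.int32(19)), (array([ 49., 218.]), np.int32(9)), (array([264., 230.]), np.int32(20)), (array([462., 250.]), np.int32(10)), (array([453., 252.]), np.int32(5)), (array([450., 254.]), np.int32(7)), (array([444., 256.]), np.int32(8)), (array([333., 285.]), np.int32(9)), (array([128., 286.]), np.int32(14)), (array([138., 286.]), np.int32(23)), (array([477., 286.]), np.int32(167)), (array([156., 286.]), np.int32(6))]
```

```bash
python3 - <<'E'
from h import *
for f in('w4','w5'):
    g=cv2.imread(f'pics/{f}.png').max(2); print(f); print(g[206:274:4,296:338:2])
E
```

```text
w4
[[ 39  37  36  35  33  27  22  20  21  20  20  20  18  19  16  15  21  21
   24  26  23]
 [ 34  35  35  34  34  27  22  20  22  21  19  22  20  21  19  16  22  24
   22  19  22]
 [ 34  36  35  33  32  27  26  26  28  26  26  26  26  25  22  20  21  23
   20  23  21]
 [ 35  34  36  34  33  30  30  31  31  28  30  29  31  30  25  20  20  21
   21  22  22]
 [ 34  33  34  35  31  31  31  31  31  32  30  31  31  29  25  19  22  20
   22  22  22]
 [ 34  36  33  34  32  30  31  32  31  28  31  28  30  29  26  19  20  20
   22  22  22]
 [ 33  33  34  33  31  30  31  30  31  31  29  30  29  30  25  19  21  19
   21  22  23]
 [ 34  34  31  18  17  18  22  28  28  28  26  27  25  26  23  20  17  19
   18  23  23]
 [ 35  35  27  19  19  18  22  27  27  28  26  27  28  28  28  20  17  18
   16  21  22]
 [ 33  31  24  16  19  19  25  28  27  27  26  27  28  29  28  21  17  16
   19  20  21]
 [ 50  34  26  20  15  18  26  27  26  28  26  25  28  28  28  23  20  19
   24  26  33]
 [ 36  35  33  18  18  18  26  30  28  29  55  46  29  26  29  23  19  20
   29  36  36]
 [ 35  35  30  18  18  23  29
[... 1233 characters left out ...]
0  19  19  19  30  34  32  32  28  31  32  31  33  24  20  19
   20  19  22]
 [ 30  29  28  19  18  18  27  32  32  33  30  30  32  33  33  25  19  20
   24  34  66]
 [ 42  40  34  19  20  19  28  31  32  32  28  30  32  32  33  26  18  19
   31  40  40]
 [ 41  42  32  21  18  27  30  32  33  30  22  28  32  32  32  30  23  19
   28  39  42]
 [ 42  42  29  20  19  26  32  31  32  29  32  31  31  32  31  33  27  21
   28  38  42]
 [ 41  45 137 126  45  26  31  32  32  31  30  29  33  31  33  31  29 121
  178 103  41]
 [ 40  63 181 163  58  26  32  32  32  32  29  31  34  33  33  29  36 143
  219 149  44]
 [ 41  65 155 145  60  29  33  34  34  34  30  32  34  33  34  32  40 148
  230 178  48]]
```

The pixel comparison says otherwise. The slit between the shut fingers is background, and in the second frame the bar sits diagonally under them, so it didn't follow. The visible tips (row 234, and 155 px apart when open) put the real fingertips about 34 mm behind the nominal tip, so I closed above the bar. I'll turn back, open half-way and go about 33 mm deeper while watching the force.

Request:
jog_arm(motion=[0, 0, 0, 0, 0, 1, 0, 0, 0, 0, 0, 0, 1, 0, 0, 0, 0, 0, 0, 1, 0, 0, 0, 0, 0, 0, 1, 0, 0, 0, 0, 0, 0, 1, 0, 0, 0, 0, 0, 0, 1, 0, 0, 0, 0, 0, 0, 1, 0, 0, 0, 0, 0, 0, 1, 0, 0, 0, 0, 0, 0, 1, 0, 0, 0, 0, 0, 0, 1, 0])

```text
time: 19.2
position: [0.5257, -0.1812, 0.0638]
tool_rot: [-0.637, 0.71, -0.264, 0.146]
ft_force: [0.8, -0.3, 0.1]
grip_width: 0.0435
grip_force: 0.0
```

Request:
jog_arm(motion=[0, 0, 0.3, 0, 0, 0, 0, 0, 0, 0.2, 0, 0, 0, 0, 0, 0, 0, 0, 0, 0, 0])

```text
time: 19.58
position: [0.5369, -0.1851, 0.0465]
tool_rot: [-0.638, 0.709, -0.264, 0.145]
ft_force: [-0.4, 0.4, -0.7]
grip_width: 0.0438
grip_force: 0.0
```

Request:
jog_arm(motion=[0, 0, 0.15, 0, 0, 0, 0, 0, 0, 0.13, 0, 0, 0, 0, 0, 0, 0, 0, 0, 0, 0])

```text
time: 19.95
position: [0.5428, -0.1871, 0.0379]
tool_rot: [-0.638, 0.709, -0.264, 0.145]
ft_force: [-0.3, -0.2, 0.4]
grip_width: 0.0431
grip_force: 0.0
```

Request:
jog_arm(motion=[0, 0, 0, 0, 0, 0, 1, 0, 0, 0, 0, 0, 0, 1, 0, 0, 0, 0, 0, 0, 1, 0, 0, 0, 0, 0, 0, 1, 0, 0, 0, 0, 0, 0, 1, 0, 0, 0, 0, 0, 0, 1], grip_force=25)

```text
time: 20.7
position: [0.5428, -0.1871, 0.0386]
tool_rot: [-0.638, 0.709, -0.265, 0.146]
ft_force: [-0.1, -0.1, 2.5]
grip_width: 0.0138
grip_force: 25.0
```

Gripped: 13.8 mm at 25 N. Now turn to the stop.

Request:
jog_arm(motion=[0, 0, 0, 0, 0, -1, 1, 0, 0, 0, 0, 0, -1, 1, 0, 0, 0, 0, 0, -1, 1, 0, 0, 0, 0, 0, -1, 1, 0, 0, 0, 0, 0, -1, 1, 0, 0, 0, 0, 0, -1, 1, 0, 0, 0, 0, 0, -1, 1, 0, 0, 0, 0, 0, -1, 1, 0, 0, 0, 0, 0, -1, 1, 0, 0, 0, 0, 0, -1, 1, 0, 0, 0, 0, 0, -1, 1, 0, 0, 0, 0, 0, -1, 1])

```text
time: 22.2
position: [0.5439, -0.1867, 0.0392]
tool_rot: [0.871, -0.386, 0.302, -0.025]
ft_force: [3.0, 3.2, 3.9]
grip_width: 0.0134
grip_force: 25.0
```

Request:
jog_arm(motion=[0, 0, 0, 0, 0, -1, 1, 0, 0, 0, 0, 0, -1, 1, 0, 0, 0, 0, 0, -1, 1, 0, 0, 0, 0, 0, -1, 1, 0, 0, 0, 0, 0, -1, 1, 0, 0, 0, 0, 0, -1, 1])

```text
time: 22.95
position: [0.5442, -0.1862, 0.0393]
tool_rot: [0.933, -0.196, 0.301, 0.038]
ft_force: [4.2, 5.2, 3.2]
grip_width: 0.014
grip_force: 25.0
```

```bash
python3 - <<'E'
from h import *
o=robot.get_obs();print(o['q'],'Mn',o['moment']@NK,o['ft_force'],o['grip_width'],o['grip_force'])
plan(KN+NK*-.003,knobR(0))
E
```

```text
[-0.6208171   0.72569938  2.18396943  2.70348911  0.39948843 -1.31973201] Mn 0.0010770910407496095 [4.22503416 5.24002934 3.19461512] 0.013963466837659899 25.00094843097031
t 22.95 turn/4deg [-0.02 -0.09 -1.15] | then shift/4cm in new axes [-0.03  0.02  0.03] | shift in present axes [-0.03  0.02  0.03]
```

Request:
jog_arm(motion=[0, 0, 0, 0, 0, -0.8, 1, 0, 0, 0, 0, 0, 0, 1])

```text
time: 23.2
position: [0.5442, -0.1862, 0.0393]
tool_rot: [0.937, -0.17, 0.3, 0.046]
ft_force: [4.1, 4.2, 2.9]
grip_width: 0.0138
grip_force: 25.0
```

```bash
python3 - <<'E'
from h import *
o=robot.get_obs();print('M',o['moment'],o['moment']@NK,o['ft_force']);plan(KN,knobR(0))
E
```

```text
M [ 0.79057248 -0.32496537  0.69619074] 0.08080449297442813 [4.13847313 4.18112454 2.9213704 ]
t 23.2 turn/4deg [-0.02 -0.09 -0.37] | then shift/4cm in new axes [-0.03  0.02 -0.04] | shift in present axes [-0.03  0.02 -0.04]
```

Request:
jog_arm(motion=[0, 0, 0, 0, 0, -0.6, 1, 0, 0, 0, 0, 0, 0, 1])

```text
time: 23.45
position: [0.5443, -0.1861, 0.0393]
tool_rot: [0.941, -0.151, 0.299, 0.052]
ft_force: [4.8, 6.4, 3.0]
grip_width: 0.0139
grip_force: 25.0
```

```bash
python3 - <<'E'
from h import *
o=robot.get_obs();print('M',o['moment'],o['moment']@NK,o['ft_force']);plan(KN,knobR(0))
E
```

```text
M [ 1.15808797 -0.53273177  0.45546479] -0.35457474169001374 [4.78546841 6.40260358 3.04526036]
t 23.45 turn/4deg [-0.01 -0.09  0.2 ] | then shift/4cm in new axes [-0.03  0.02 -0.04] | shift in present axes [-0.03  0.02 -0.04]
```

Request:
jog_arm(motion=[0, 0, 0, 0, 0, -0.5, 1, 0, 0, 0, 0, 0, 0, 1])

```text
time: 23.7
position: [0.5443, -0.1862, 0.0394]
tool_rot: [0.943, -0.135, 0.298, 0.057]
ft_force: [4.9, 6.9, 3.7]
grip_width: 0.0141
grip_force: 25.0
```

```bash
python3 - <<'E'
from h import *
o=robot.get_obs();print('M',o['moment'],o['moment']@NK,o['ft_force']);plan(KN,knobR(0))
E
```

```text
M [ 1.27953548 -0.56192764  0.33265158] -0.5264816463322872 [4.92068095 6.89877634 3.73753655]
t 23.7 turn/4deg [-0.01 -0.1   0.68] | then shift/4cm in new axes [-0.03  0.02 -0.04] | shift in present axes [-0.03  0.02 -0.04]
```

Request:
jog_arm(motion=[0, 0, 0, 0, 0, -0.4, 1, 0, 0, 0, 0, 0, 0, 1, 0, 0, 0, 0, 0, 0, -1, 0, 0, 0, 0, 0, 0, -1, 0, 0, 0, 0, 0, 0, -1, 0, 0, 0, 0, 0, 0, -1, 0, 0, 0, 0, 0, 0, -1])

```text
time: 24.58
position: [0.5425, -0.1872, 0.0382]
tool_rot: [0.945, -0.123, 0.295, 0.062]
ft_force: [1.1, -0.8, -0.1]
grip_width: 0.0569
grip_force: 0.0
```

Request:
jog_arm(motion=[0, 0, -0.5, 0, 0, 0, -1, 0, 0, -0.9, 0, 0, 0.3, -1, 0, 0, -0.9, 0, 0, 0.3, -1, 0, 0, -0.9, 0, 0, 0.3, -1, 0, 0, 0, 0, 0, 0, -1, 0, 0, 0, 0, 0, 0, -1])

```text
time: 25.32
position: [0.4737, -0.1634, 0.143]
tool_rot: [0.941, -0.153, 0.298, 0.053]
ft_force: [0.9, -0.6, -0.3]
grip_width: 0.0868
grip_force: 0.0
```

```bash
python3 - <<'E'
from h import *
o=robot.get_obs();print(o['q'],o['position']);c=wristcal();np.save('wc6.npy',c,allow_pickle=True)
w=robot.camera('wrist');cv2.imwrite('pics/w6.png',w)
RT=np.array([.5831,-.2,0])+Rz(YT)@[.05,0,.084]
rp=np.array([[42,55,0],[42,-55,0],[-42,-55,0],[-42,55,0]])/1000@Rz(YT).T+RT
print('rim',proj(c,rp).round(1),'knob',proj(c,[KN,KN+NK*.044,KN+NK*.044-.02*(Rz(YT)@SL)[:,0]]).round(1))
# mark: bright px near knob top
p=proj(c,[KN+NK*.044])[0].astype(int);g=w.min(2);s=g[p[1]-40:p[1]+40,p[0]-40:p[0]+40]
cv2.imwrite('pics/w6k.png',s);print(p)
for r in range(0,80,3): print(' '.join('%3d'%v for v in s[r,::3]))
E
```

```text
[-0.69324105  0.40571804  2.3051382   2.20772147  0.2532916  -0.96253059] [ 0.47373195 -0.16342145  0.14297764]
rim [[264.1  53.4]
 [366.9  54.7]
 [370.7 122.9]
 [258.7 121.6]] knob [[314.6 186.9]
 [314.4 198.7]
 [314.2 219. ]]
[314 198]
 25  26  27  27  26  48 204  46  29  56 120 150 159 169 167 160 149 127  64  31  28  27  28  26  28  25  27
 27  27  28  27  28  26  33  48 118 161 167 164 164 163 163 164 164 164 164 129  59  26  28  73  51  26  27
 27  26  26  27  27  26  50 142 162 163 164 164 163 164 163 163 162 162 164 163 155  68  29 195 127  27  26
 27  28  28  27  27  53 144 162 162 161 162 161 162 154 156 161 162 163 164 164 163 155  70  38  30  27  27
 25  35 158  43  32 132 163 162 161 160 153 109  80  50  48  76 106 146 159 159 161 161 147  37  26  25  26
 28  37 183  47  76 159 161 161 160 125  54  28  20  20  21  20  26  42 117 158 160 160 158  94  26  27  28
 24  27  28  34 142 160 159 160 129  34  28  23  21  23  23  20  19  27  31 119 159 158 158 151  46  28  27
 26  26  26  52 157 159 160 152  53  25  27  21  26  28  28  28  21  25  28  40 143 159 159 157  77  46 17
[... 1353 characters left out ...]
 106  19  53  39  23  21  25  24  26  27  25  26  24
 24  24  25  23  25  26  26  39  49  20  18  18  28 161 158  27  19  22  22  23  24  24  25  26  25  26  24
 25  23  25  25  25  24  23  23  26  19  18  19  27 161 179  31  22  24  22  24  23  24  23  26  24  22  25
 25  23  25  23  24  25  24  26  23  17  19  17  17  27  30  25  22  21  22  20  22  24  25  24  23  25  22
 28  27  25  25  25  26  24  25  23  19  19  17  18  20  25  25  26  24  26  23  26  27  25  24  26  23  25
 61  66  62  64  61  62  59  62  57  62  58  59  52  54  55  60  59  61  55  52  57  52  55  53  50  48  47
121 131 125 116 128 117 107 124 110  78  75  76  76 102 130 117 102 125 107 101 115  95 127 106  94 115  95
```

The mark points straight down the slope at the biggest dot, and the moment rose at the stop, so the knob is done. Next I'll refine the rim pose from this frame and plan the hop to the cover.

```bash
python3 - <<'E'
from h import *
w=cv2.imread('pics/w6.png');c=np.load('wc6.npy',allow_pickle=True).item();g=w.min(2)
print('row 88',g[88,235:285:2],g[88,345:395:2]);print('col 314',g[40:135:2,314])
pts=[[42,55,0],[42,-55,0],[-42,-55,0],[-42,55,0]];RT=np.array([.5831,-.2])+(Rz(YT)@[.05,0,0])[:2]
rp=proj(c,np.array(pts)/1000@Rz(YT).T+[*RT,.084])
s=proj(c,[Rz(YT)@[0,.052,0]+[*RT,.084]])[0].round().astype(int);print(s,g[s[1],s[0]])
for th in(185,200,215,230):
    try:
        q=quad(g>th,s); q=np.array([min(q,key=lambda p:np.linalg.norm(p-x)) for x in rp]);print(th,q.round(1).tolist());fitpose(c,pts,q,[*RT,YT],np.eye(3),.084)
    except Exception as e: print(th,e)
P=np.array([.5365,.2736,.0411]);y=np.radians(-16.4);F=Rz(y)@SL;R=F@np.diag([1,-1,-1]);n=F[:,2]
plan(P+n*.15+[0,0,.04],R);print(P+n*.15)
E
```

```text
row 88 [212 211 209 209 211 213 211 211 212 212 213 214 215 223 248 251 248 163
  57  28  29  30  30  32  40] [ 63  69  57  36  32  31  32  29  55 169 249 251 246 203 204 203 205 206
 206 206 206 206 206 207 209]
col 314 [129 129 130 130 129 132 130 165 246 250 204 118 116 118  93  36  29  30
  29  32  31  34  32  32  31  30  32  30  31  31  31  31  32  32  33  33
  33  32  48 208 251 249 188 118 115 118 135 180]
[264  86] 251
185 [[233.0, 59.7], [399.9, 62.3], [406.1, 137.2], [224.1, 134.9]]
[ 0.6155 -0.212  -0.3368] yaw -19.3 res [ 31.    5.3 -31.4   4.2 -34.   -0.2  34.1   0.4]
200 [[233.5, 59.7], [399.0, 62.3], [405.7, 136.2], [224.8, 134.4]]
[ 0.616  -0.2122 -0.3345] yaw -19.17 res [ 30.5   4.9 -30.7   3.7 -33.5   0.2  33.5   0.6]
215 [[264.4, 56.0], [368.3, 56.0], [371.6, 124.1], [258.0, 122.6]]
[ 0.6284 -0.2162 -0.3345] yaw -19.16 res [ 0.1 -1.2 -0.8  0.1 -0.3  0.5  0.9  0.6]
230 [[264.8, 56.0], [367.5, 56.0], [371.1, 123.0], [259.1, 123.0]]
[ 0.6287 -0.2164 -0.3269] yaw -18.73 res [-0.5 -1.1 -0.3 -0.4  0.5  1.   0.2  0.3]
t 25.38 turn/4deg [ 0.4  -0.03 -0.39] | then shift/4cm in new axes [ -2.17 -10.92  -3.4 ] | shift in present axes [ -2.46 -10.76  -3.71]
[0.45396402 0.29789166 0.16397281]
```

Request:
jog_arm(motion=[0.55, 0, -0.8, 0.2, 0, -0.2, -1, 0.55, 0, -0.8, 0.2, 0, -0.2, -1, -0.3, -0.99, -0.165, 0, 0, 0, -1, -0.3, -0.99, -0.165, 0, 0, 0, -1, -0.3, -0.99, -0.165, 0, 0, 0, -1, -0.3, -0.99, -0.165, 0, 0, 0, -1])

```text
time: 26.12
position: [0.4816, -0.0455, 0.1741]
tool_rot: [0.939, -0.142, 0.312, 0.039]
ft_force: [0.5, -0.4, -0.5]
grip_width: 0.0871
grip_force: 0.0
```

Request:
jog_arm(motion=[-0.3, -0.99, -0.165, 0, 0, 0, -1, -0.3, -0.99, -0.165, 0, 0, 0, -1, -0.3, -0.99, -0.165, 0, 0, 0, -1, -0.3, -0.99, -0.165, 0, 0, 0, -1, -0.3, -0.99, -0.165, 0, 0, 0, -1, -0.3, -0.99, -0.165, 0, 0, 0, -1, -0.3, -0.99, -0.165, 0, 0, 0, -1])

```text
time: 27.0
position: [0.487, 0.1357, 0.1719]
tool_rot: [0.934, -0.138, 0.328, 0.04]
ft_force: [0.7, -2.2, -0.2]
grip_width: 0.0874
grip_force: 0.0
```

```bash
python3 - <<'E'
from h import *
print(robot.get_obs()['q'])
P=np.array([.5365,.2736,.0411]);y=np.radians(-16.4);F=Rz(y)@SL;R=F@np.diag([1,-1,-1]);n=F[:,2]
plan(P+n*.15,R)
E
```

```text
[ 0.25299491  0.37797884  2.20407524  4.57318326  0.31800292 -2.54845383]
t 27.0 turn/4deg [-0.18 -0.89 -0.15] | then shift/4cm in new axes [-1.7  -3.66 -0.95] | shift in present axes [-1.68 -3.65 -1.01]
```

The wrist is winding up: q4 is at its limit and q5 is near singular. I'll unwind by swinging the tool about world z, then tilt it back through vertical to the orientation the start pose allows.

Request:
jog_arm(motion=[0, 0, 0, 0.7, 0, -1, -1, 0, 0, 0, 0.7, 0, -1, -1, 0, 0, 0, 0.7, 0, -1, -1, 0, 0, 0, 0.7, 0, -1, -1, 0, 0, 0, 0.7, 0, -1, -1, 0, 0, 0, 0.7, 0, -1, -1, 0, 0, 0, 0.7, 0, -1, -1, 0, 0, 0, 0.7, 0, -1, -1, 0, 0, 0, 0.7, 0, -1, -1, 0, 0, 0, 0.7, 0, -1, -1, 0, 0, 0, 0.7, 0, -1, -1, 0, 0, 0, 0.7, 0, -1, -1])

```text
time: 28.5
position: [0.4932, 0.1338, 0.1758]
tool_rot: [0.904, 0.267, 0.327, -0.073]
ft_force: [-0.5, 0.5, -0.1]
grip_width: 0.087
grip_force: 0.0
```

```bash
python3 - <<'E'
from h import *
o=robot.get_obs();print(o['q'],o['position'],Ro.from_quat(o['tool_rot']).as_matrix().round(2))
E
```

```text
[-0.25411406  0.34723415  2.27949614  1.60904894  0.45011305 -0.74532487] [0.49320796 0.1338046  0.17582978] [[ 0.64  0.53  0.55]
 [ 0.43 -0.85  0.31]
 [ 0.63  0.04 -0.78]]
```

Request:
jog_arm(motion=[0, 0, 0, 0, -1, -0.3, -1, 0, 0, 0, 0, -1, -0.5, -1, 0, 0, 0, 0, -1, -1, -1, 0, 0, 0, 0, -1, -1, -1, 0, 0, 0, 0, -1, -1, -1, 0, 0, 0, 0, -1, -1, -1, 0, 0, 0, 0, -1, -1, -1, 0, 0, 0, 0, -1, -1, -1, 0, 0, 0, 0, -1, -1, -1, 0, 0, 0, 0, 0, -1, -1, 0, 0, 0, 0, 0, -1, -1, 0, 0, 0, 0, 0, -1, -1])

```text
time: 30.0
position: [0.4911, 0.1365, 0.1743]
tool_rot: [0.8, 0.591, 0.044, 0.088]
ft_force: [-0.3, -0.2, 0.3]
grip_width: 0.0869
grip_force: 0.0
```

```bash
cat >> h.py <<'E'
WC=np.array([.5365,.2736,.0411]);YC=np.radians(-16.4)
def covR(tilt): # tool x down slope, tool tilted forward by tilt deg
    F=Rz(YC)@Ry(-np.radians(tilt)); return F@np.diag([-1,1,-1])
E
python3 - <<'E'
from h import *
o=robot.get_obs();print(o['q'])
R=covR(25);n=(Rz(YC)@SL)[:,2]
plan(WC+n*.03-R[:,2]*.10,R); print(WC+n*.03-R[:,2]*.10, R.T@WC)
E
```

```text
[ 0.12388778  0.36306176  1.85892122 -0.16062683  0.76266844  0.52959713]
t 30.0 turn/4deg [ -3.15  -2.3  -22.43] | then shift/4cm in new axes [ 1.43  3.61 -0.17] | shift in present axes [ 3.6  -1.46  0.05]
[0.47945044 0.2903906  0.15630534] [-0.41380978  0.4139445   0.14761384]
```

Request:
jog_arm(motion=[0.9, -0.36, 0, 0, 0, 0, -1, 0.9, -0.36, 0, 0, 0, 0, -1, 0.9, -0.36, 0, 0, 0, 0, -1, 0.9, -0.36, 0, 0, 0, 0, -1, 0, 0, 0, -0.137, -0.1, -0.975, -1, 0, 0, 0, -0.137, -0.1, -0.975, -1, 0, 0, 0, -0.137, -0.1, -0.975, -1, 0, 0, 0, -0.137, -0.1, -0.975, -1, 0, 0, 0, -0.137, -0.1, -0.975, -1, 0, 0, 0, -0.137, -0.1, -0.975, -1, 0, 0, 0, -0.137, -0.1, -0.975, -1, 0, 0, 0, -0.137, -0.1, -0.975, -1])

```text
time: 31.5
position: [0.4801, 0.2901, 0.1578]
tool_rot: [0.609, 0.78, 0.018, 0.144]
ft_force: [-0.3, 0.4, 0.3]
grip_width: 0.0869
grip_force: 0.0
```

Request:
jog_arm(motion=[0, 0, 0, -0.137, -0.1, -0.975, -1, 0, 0, 0, -0.137, -0.1, -0.975, -1, 0, 0, 0, -0.137, -0.1, -0.975, -1, 0, 0, 0, -0.137, -0.1, -0.975, -1, 0, 0, 0, -0.137, -0.1, -0.975, -1, 0, 0, 0, -0.137, -0.1, -0.975, -1, 0, 0, 0, -0.137, -0.1, -0.975, -1, 0, 0, 0, -0.137, -0.1, -0.975, -1, 0, 0, 0, -0.137, -0.1, -0.975, -1, 0, 0, 0, -0.137, -0.1, -0.975, -1, 0, 0, 0, -0.137, -0.1, -0.975, -1, 0, 0, 0, -0.137, -0.1, -0.975, -1])

```text
time: 33.0
position: [0.4802, 0.2899, 0.1578]
tool_rot: [0.241, 0.949, -0.022, 0.205]
ft_force: [0.6, 0.6, -0.3]
grip_width: 0.087
grip_force: 0.0
```

```bash
python3 - <<'E'
from h import *
o=robot.get_obs();print(o['q'])
R=covR(25);n=(Rz(YC)@SL)[:,2]
plan(WC+n*.03-R[:,2]*.10,R); plan(WC+n*.03-R[:,2]*.05,R)
E
```

```text
[ 0.52740364  0.45541072  1.83719164 -0.54113699  0.64984097 -0.14365195]
t 33.0 turn/4deg [-0.44 -0.28 -2.93] | then shift/4cm in new axes [0.03 0.01 0.03] | shift in present axes [0.03 0.   0.03]
t 33.0 turn/4deg [-0.44 -0.28 -2.93] | then shift/4cm in new axes [0.03 0.01 1.28] | shift in present axes [0.01 0.04 1.27]
```

Request:
jog_arm(motion=[0, 0, 0, -0.15, -0.1, -0.98, -1, 0, 0, 0, -0.15, -0.1, -0.98, -1, 0, 0, 0, -0.14, -0.08, -0.97, -1, 0, 0, 0, 0, 0, 0, -1])

```text
time: 33.5
position: [0.4801, 0.2896, 0.1581]
tool_rot: [0.141, 0.966, -0.031, 0.214]
ft_force: [0.0, 0.3, 0.1]
grip_width: 0.0872
grip_force: 0.0
```

```bash
python3 - <<'E'
from h import *
c=wristcal();im=robot.camera('wrist');cv2.imwrite('pics/w7.png',im)
pts=np.array([[42,55,6],[42,-55,6],[-42,-55,6],[-42,55,6]]);F=Rz(YC)@SL
o=proj(c,pts/1000@F.T+WC);s=proj(c,[WC+F@[.02,.03,.006]])[0].round().astype(int);g=im.min(2);print(o.round(1).tolist(),s,g[s[1],s[0]])
q=quad(g>.75*float(g[s[1],s[0]]),s);q=np.array([min(q,key=lambda p:np.linalg.norm(p-x)) for x in o]);print(q.round(1).tolist())
fitpose(c,pts,q,[*WC[:2],YC,.041],SL);fitpose(c,pts,q,[*WC[:2],YC],SL,.041)
# fin: dark blob inside plate
m=np.zeros_like(g);cv2.fillConvexPoly(m,q.astype(np.int32),1);ys,xs=np.where((m>0)&(g<60));print('fin px',xs.min(),xs.max(),ys.min(),ys.max(),'mean',xs.mean(),ys.mean(),'pred',proj(c,[WC+F@[0,0,.036],WC+F@[0,0,.006]]).round(1))
R=covR(25);n=F[:,2];plan(WC+n*.014+R[:,2]*.023,R)
E
```

```text
[[369.1, 227.6], [267.6, 227.9], [265.8, 149.5], [370.5, 149.1]] [346 208] 245
[[368.7, 227.0], [267.0, 227.0], [267.0, 149.0], [370.5, 149.0]]
[ 0.5373  0.2735 -0.296   0.0393] yaw -16.96 res [-0.1  0.2  0.6 -0.1 -0.6 -0.3  0.1  0.2]
[ 0.536   0.2738 -0.2961] yaw -16.96 res [ 0.2  0.5  0.3  0.2 -0.9 -0.4  0.4  0. ]
fin px 313 324 166 214 mean 318.5 190.08275862068965 pred [[318.4 191.8]
 [318.3 189.1]]
t 33.55 turn/4deg [-0.    0.01 -0.05] | then shift/4cm in new axes [-0.02  0.01  3.51] | shift in present axes [-0.02  0.01  3.51]
```

Request:
jog_arm(motion=[0, 0, 0.8, 0, 0, 0, 0, 0, 0, 0.8, 0, 0, 0, 0, 0, 0, 0.8, 0, 0, 0, 0, 0, 0, 0.5, 0, 0, 0, 0, 0, 0, 0.2, 0, 0, 0, 0, 0, 0, 0, 0, 0, 0, 0])

```text
time: 34.3
position: [0.5313, 0.2748, 0.0472]
tool_rot: [0.141, 0.966, -0.03, 0.216]
ft_force: [-0.3, -0.2, -0.3]
grip_width: 0.0445
grip_force: 0.0
```

```bash
python3 - <<'E'
from h import *
R=covR(25);n=(Rz(YC)@SL)[:,2];print(robot.get_obs()['q']);plan(WC+n*.014+R[:,2]*.023,R)
E
```

```text
[ 0.44733628  0.67809613  1.86740848 -0.85550747  0.38560445 -0.06517808]
t 34.3 turn/4deg [ 0.01  0.04 -0.05] | then shift/4cm in new axes [0.01 0.01 0.42] | shift in present axes [0.01 0.01 0.42]
```

Request:
jog_arm(motion=[0, 0, 0.25, 0, 0, 0, 0, 0, 0, 0.17, 0, 0, 0, 0, 0, 0, 0, 0, 0, 0, 0, 0, 0, 0, 0, 0, 0, 1, 0, 0, 0, 0, 0, 0, 1, 0, 0, 0, 0, 0, 0, 1, 0, 0, 0, 0, 0, 0, 1, 0, 0, 0, 0, 0, 0, 1, 0, 0, 0, 0, 0, 0, 1], grip_force=30)

```text
time: 35.42
position: [0.5384, 0.2733, 0.0329]
tool_rot: [0.141, 0.966, -0.03, 0.216]
ft_force: [-1.6, 1.8, 2.0]
grip_width: 0.0136
grip_force: 30.0
```

Request:
jog_arm(motion=[0.04, 0, -0.25, 0, 0, 0, 1, 0.1, 0, -0.6, 0, 0, 0, 1, 0.14, 0, -0.8, 0, 0, 0, 1, 0.14, 0, -0.8, 0, 0, 0, 1, 0.14, 0, -0.8, 0, 0, 0, 1, 0, 0, 0, 0, 0, 0, 1])

```text
time: 36.17
position: [0.4646, 0.2946, 0.1423]
tool_rot: [0.14, 0.966, -0.029, 0.217]
ft_force: [0.0, 0.1, -1.7]
grip_width: 0.0139
grip_force: 30.0
```

```bash
cat >> h.py <<'E'
RIM=np.array([.6293,-.2168,.084])
# cover in tool at grasp: rotation +10 deg pitch, y=0
_Rg=Ro.from_quat([0.141,.966,-.03,.216]).as_matrix();_Pg=np.array([.5384,.2733,.0329])
_Fc=Rz(YC)@SL
CX=_Rg.T@(np.array([.5367,.2736,.0405])-_Pg); CX[1]=0.   # cover origin in tool axes
CR=Ry(np.radians(10))@np.diag([-1,1,-1]) # cover axes in tool axes (checked below)
def target(dz=0,rim=None,yaw=None):
    r=RIM if rim is None else rim; Fr=Rz(YT if yaw is None else yaw)
    R=Fr@CR.T; return r+[0,0,dz]-R@CX, R
E
python3 - <<'E'
from h import *
import h
print('CX',CX,'CR',CR.round(3),'meas',(h._Rg.T@h._Fc).round(3))
o=robot.get_obs();print(o['q'],o['grip_width'],o['ft_force'],o['moment']);P,R=target(.09);print(P);plan(P,R)
im=robot.camera('wrist');cv2.imwrite('pics/w8.png',im)
E
```

```text
CX [-0.00168225  0.         -0.00760785] CR [[-0.985  0.    -0.174]
 [ 0.     1.     0.   ]
 [ 0.174  0.    -0.985]] meas [[-0.985  0.004  0.17 ]
 [ 0.004  1.     0.001]
 [-0.17   0.001 -0.985]]
[ 0.55075775  0.46680793  1.90418349 -0.63916683  0.55538065 -0.21859859] 0.013944479005470824 [ 0.02596913  0.05653931 -1.68349102] [0.15426008 0.45613242 0.00137641]
[ 0.62898287 -0.21669018  0.16621561]
t 36.17 turn/4deg [0.26 3.81 0.61] | then shift/4cm in new axes [ -8.05 -10.73   0.81] | shift in present axes [ -7.12 -11.09   2.64]
```

```bash
sed -i 's/CR=Ry(np.radians(10))/CR=Ry(np.radians(-10))/' h.py; python3 - <<'E'
from h import *
P,R=target(.0);print(P,R.round(2));P,R=target(.17);print(P);plan(P,R)
o=robot.get_obs();print('up .08 present',Ro.from_quat(o['tool_rot']).inv().apply([0,0,2]))
E
```

```text
[ 0.62648615 -0.21582562  0.07679985] [[-0.93  0.33 -0.16]
 [ 0.32  0.94  0.06]
 [ 0.17  0.   -0.98]]
[ 0.62648615 -0.21582562  0.24679985]
t 36.23 turn/4deg [0.14 8.8  0.65] | then shift/4cm in new axes [ -7.41 -10.73  -3.98] | shift in present axes [ -7.92 -11.07   0.77]
up .08 present [-0.85193265  0.00669293 -1.80946566]
```

Request:
jog_arm(motion=[-0.28, 0, -0.6, 0.015, 0.98, 0.07, 1, -0.26, 0, -0.62, 0.015, 0.98, 0.07, 1, -0.2, 0, -0.65, 0.015, 0.98, 0.07, 1, 0, 0, 0, 0.015, 0.98, 0.07, 1, 0, 0, 0, 0.015, 0.98, 0.07, 1, 0, 0, 0, 0.015, 0.98, 0.07, 1, 0, 0, 0, 0.015, 0.98, 0.07, 1, 0, 0, 0, 0.015, 0.98, 0.07, 1, 0, 0, 0, 0.015, 0.98, 0.07, 1, 0, 0, 0, 0, 0, 0, 1])

```text
time: 37.48
position: [0.4674, 0.2922, 0.2192]
tool_rot: [0.166, 0.982, 0.013, -0.087]
ft_force: [-1.1, -0.0, -3.3]
grip_width: 0.0136
grip_force: 30.0
```

```bash
python3 - <<'E'
from h import *
P,R=target(.17);print(robot.get_obs()['q']);plan(P,R)
E
```

```text
[ 0.29408005  0.46429382  1.50795341  0.10488992  1.31602081 -0.97501141]
t 37.48 turn/4deg [-0.04 -0.04 -0.04] | then shift/4cm in new axes [ -7.67 -10.7   -2.05] | shift in present axes [ -7.7  -10.69  -2.04]
```

Request:
jog_arm(motion=[-0.3, -0.4, -0.2, 0, 0, 0, 1, -0.6, -0.84, -0.2, 0, 0, 0, 1, -0.64, -0.9, -0.2, 0, 0, 0, 1, -0.64, -0.9, -0.2, 0, 0, 0, 1, -0.64, -0.9, -0.2, 0, 0, 0, 1, -0.64, -0.9, -0.2, 0, 0, 0, 1, -0.64, -0.9, -0.2, 0, 0, 0, 1, -0.64, -0.9, -0.2, 0, 0, 0, 1, -0.64, -0.9, -0.2, 0, 0, 0, 1, -0.64, -0.9, -0.2, 0, 0, 0, 1, -0.64, -0.9, -0.05, 0, 0, 0, 1, -0.64, -0.9, 0, 0, 0, 0, 1])

```text
time: 38.98
position: [0.6172, -0.1944, 0.2515]
tool_rot: [0.165, 0.982, 0.014, -0.086]
ft_force: [0.5, 0.1, -2.1]
grip_width: 0.0138
grip_force: 30.0
```

Request:
jog_arm(motion=[-0.37, -0.46, 0, 0, 0, 0, 1, 0, 0, 0, 0, 0, 0, 1, 0, 0, 0, 0, 0, 0, 1])

```text
time: 39.35
position: [0.6244, -0.2135, 0.2486]
tool_rot: [0.165, 0.982, 0.015, -0.087]
ft_force: [-0.5, -0.6, -1.8]
grip_width: 0.0136
grip_force: 30.0
```

```bash
python3 - <<'E'
from h import *
P,R=target(.05);print(robot.get_obs()['q']);plan(P,R)
c=wristcal();np.save('wc9.npy',c,allow_pickle=True);im=robot.camera('wrist');cv2.imwrite('pics/w9.png',im)
# where cover and rim should appear
o=robot.get_obs();Rt=Ro.from_quat(o['tool_rot']).as_matrix();F=Rt@CR;O=o['position']+Rt@CX
print('cover top corners px',proj(c,O+(np.array([[42,55,6],[42,-55,6],[-42,-55,6],[-42,55,6]])/1000)@F.T).round(1).tolist(),'F',F.round(3)[2])
print('rim px',proj(c,RIM+np.array([[42,55,0],[42,-55,0],[-42,-55,0],[-42,55,0]])/1000@Rz(YT).T).round(1).tolist())
g=im.min(2)
for y in range(190,350,6): print(y,g[y,180:460:8])
E
```

```text
[-0.48495712  0.62328812  1.1222011  -0.02685188  1.57145852 -1.72050037]
t 39.35 turn/4deg [-0.   -0.04  0.01] | then shift/4cm in new axes [-0.59 -0.04  2.99] | shift in present axes [-0.6  -0.04  2.98]
cover top corners px [[405.3, 307.1], [233.1, 307.4], [228.4, 175.5], [410.1, 175.4]] F [-0.002 -0.     1.   ]
rim px [[360.9, 240.4], [271.4, 240.4], [270.2, 171.8], [362.1, 171.9]]
190 [134 140 139 137 138 138 183  59 181 182 183 216 216 217 217 218 217 218
 207 199 200 201 201 202 202 202 201  66 201 152 149 147 143 125 109]
196 [133 146 144 137 138 138 183 183 184 183 184 217 219 219 220 220 220 220
 202 202 201 201 201 202 201 201 201 199 200 150 150 149 147 124  91]
202 [131 134 134 136 136 139 180 179 179 179 180 211 212 211 214 210 212 209
 194 196 198 196 197 197 197 198 198 198 198 150 150 149 147 123  64]
208 [131 134 135 135 137 138 188 188 186 188 189 220 222 220 188 187  12   7
   9 202 203 202 203 203 202 202 202 202 193 151 150 149 144 124  62]
214 [132 134 135 135 137 139 183 184 184 183 183 215 207 183 181 178  14  17
  18 159 198 198 198 197 198 198 198 159 158 15
[... 2206 characters left out ...]

 134  88  35   6  12  33  30  32  30  31  30  29  32  31  32  31  32]
322 [ 27  27  28  28  29  25  25  26  24  26  24  27  14  11 188  84  76 132
 126 119  64   9  22  31  35  33  30  37  34  31  38  33  30  36  34]
328 [ 35  35  35  37  34  33  35  34  32  34  34  35  29  26 132  88  87 114
 106 104  28  28  37  38  40  40  40  42  39  39  40  40  39  40  39]
334 [41 41 39 43 38 38 38 40 39 39 39 39 40 40 38 40 38 39 39 39 37 38 38 39
 39 40 40 39 39 39 38 38 41 39 38]
340 [38 40 39 40 39 37 38 37 38 39 39 38 39 40 40 39 37 39 39 39 39 38 38 40
 38 38 39 40 39 36 38 38 39 40 38]
346 [21 21 20 17 18 17 20 18 17 17 19 19 19 19 19 18 19 19 18 20 17 21 16 19
 19 19 18 22 20 18 20 19 18 18 18]
```

```bash
cat >> h.py <<'E'
def edges(im,c,O,F):
    "offset (px) of the cover's near edge rows and side edge columns from the predicted ones"
    g=cv2.GaussianBlur(im,(3,3),0).astype(float).sum(2)/3
    out={}
    def peak(A,B,nrm):
        r=[]
        for t in np.linspace(.12,.88,25):
            p=A+(B-A)*t; ks=np.arange(-9,9.01,.25)
            v=cv2.remap(g.astype(np.float32),(p[0]+ks*nrm[0]).astype(np.float32)[None],(p[1]+ks*nrm[1]).astype(np.float32)[None],cv2.INTER_LINEAR)[0]
            d=np.abs(np.gradient(v));
            if d.max()>4:r.append(ks[d.argmax()])
        return np.round([np.median(r),np.percentile(r,25),np.percentile(r,75),len(r)],2) if r else None
    X=lambda x,y,z:proj(c,[O+F@np.array([x,y,z])])[0]
    out['near(row)']=peak(X(-.042,.055,.006),X(-.042,-.055,.006),(0,1))
    out['left(+y, col)']=peak(X(-.042,.055,.006),X(0,.055,.006),(1,0))
    out['right(-y, col)']=peak(X(-.042,-.055,.006),X(0,-.055,.006),(1,0))
    return out
E
python3 - <<'E'
from h import *
c=np.load('wc9.npy',allow_pickle=True).item();im=cv2.imread('pics/w9.png')
o=robot.get_obs();Rt=Ro.from_quat(o['tool_rot']).as_matrix();F=Rt@CR;O=o['position']+Rt@CX
print(edges(im,c,O,F)); print('rows px/mm',(proj(c,[O+F@[-.042,0,.006]])-proj(c,[O+F@[-.041,0,.006]])))
g=im.min(2);print(g[160:200,250],g[160:200,370])
E
```

```text
{'near(row)': array([-9.  , -9.  , -8.75, 25.  ]), 'left(+y, col)': array([-1.75, -9.  , -1.5 , 10.  ]), 'right(-y, col)': array([3.75, 3.69, 3.94, 4.  ])}
rows px/mm [[ 3.46566701e-04 -1.65517773e+00]]
[ 24  26  27  30  64 126 181 211 218 219 217 213 203 195 189 211 241 250
 251 251 251 251 250 250 250 250 249 240 214 190 183 182 181 180 182 183
 184 186 184 184] [ 17  17  18  18  34  68 106 130 139 139 140 140 140 137 135 152 179 198
 202 203 202 203 203 201 199 198 199 201 203 202 201 199 199 198 198 200
 201 201 200 198]
```

```bash
python3 - <<'E'
from h import *
im=cv2.imread('pics/w9.png');g=im.min(2);b=im.max(2)
for r in(185,195,225): print(r,g[r,218:238],g[r,400:420])
for x in(235,245,255,380,390,400): print(x,g[168:182,x])
E
```

```text
185 [140 137 139 138 138 134 138 162 179 179 180 181 181 178 167 144 122 110
 101 101] [168 190 198 200 199 200 200 197 180 131 103 110 117 117 116 116 121 130
 139 142]
195 [138 138 138 139 138 140 147 165 182 183 182 183 182 181 181 182 181 180
 177 177] [199 199 200 199 199 199 200 195 173 157 152 151 151 152 150 151 149 150
 150 149]
225 [138 139 138 139 139 139 139 147 167 184 187 185 185 185 185 185 185 185
 185 185] [160 159 160 159 159 160 155 144 146 150 150 151 151 151 150 149 150 149
 148 149]
235 [152 154 153 148 143 140 155 202 240 249 251 251 251 248]
245 [216 217 215 211 202 194 190 214 241 250 251 251 251 251]
255 [217 217 216 212 203 194 189 213 241 250 251 251 251 251]
380 [140 138 139 137 138 136 137 151 179 196 202 202 203 204]
390 [138 137 139 138 137 135 136 152 180 198 203 203 203 205]
400 [ 86  87  88  88  86  88 104 140 181 197 203 204 204 204]
```

Request:
jog_arm(motion=[-0.15, -0.01, 0.75, 0, 0, 0, 1, -0.15, -0.01, 0.75, 0, 0, 0, 1, -0.15, -0.01, 0.75, 0, 0, 0, 1, -0.15, -0.01, 0.74, 0, 0, 0, 1, -0.1, 0, 0.5, 0, 0, 0, 1, -0.07, 0, 0.35, 0, 0, 0, 1, 0, 0, 0, 0, 0, 0, 1, 0, 0, 0, 0, 0, 0, 1])

```text
time: 40.4
position: [0.6287, -0.2172, 0.093]
tool_rot: [0.165, 0.982, 0.014, -0.086]
ft_force: [0.2, 0.4, -2.1]
grip_width: 0.0138
grip_force: 30.0
```

```bash
python3 - <<'E'
from h import *
P,R=target(.012);plan(P,R)
c=wristcal();np.save('wc10.npy',c,allow_pickle=True);np.save('ob10.npy',robot.get_obs(),allow_pickle=True);im=robot.camera('wrist');cv2.imwrite('pics/w10.png',im)
for n in('top','side'): cv2.imwrite(f'pics/{n}10.png',robot.camera(n))
o=robot.get_obs();print(o['ft_force'],o['position']);Rt=Ro.from_quat(o['tool_rot']).as_matrix();F=Rt@CR;O=o['position']+Rt@CX
print('cover px',proj(c,O+(np.array([[0,55,6],[0,-55,6],[-42,-55,6],[-42,55,6]])/1000)@F.T).round(1).tolist())
T=lambda x,y,z:RIM*[1,1,0]+Rz(YT)@[x-.05,y,z]
print('tester px',proj(c,[T(0,.095,.07),T(0,-.095,.07),T(.03,.095,.07),T(.03,-.095,.07),T(-.085,.095,.01),T(-.085,-.095,.01)]).round(1).tolist())
g=(255*(im/255.)**.6).astype(np.uint8)[80:300,150:500]
I=cv2.resize(g,None,fx=2.28,fy=2.28,interpolation=cv2.INTER_CUBIC)
cv2.imwrite('pics/w10c.png',I);print(I.shape)
E
```

```text
t 40.4 turn/4deg [-0.01  0.01  0.01] | then shift/4cm in new axes [0.04 0.01 0.11] | shift in present axes [0.04 0.01 0.11]
[ 0.20444304 -0.02233704 -1.80843219] [ 0.62866252 -0.21732422  0.09311819]
cover px [[406.6, 243.0], [229.9, 243.0], [227.5, 175.3], [409.2, 175.3]]
tester px [[450.7, 158.7], [187.3, 158.5], [448.5, 199.9], [189.4, 199.8], [425.8, 62.8], [211.4, 62.7]]
(502, 798, 3)
```

View pics/w10c.png

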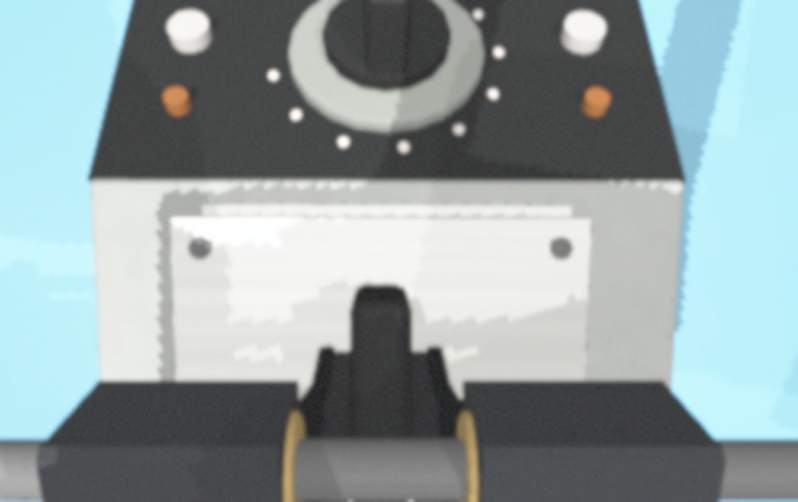

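The close view shows the cover level above the rim with parallel edges. The cover spans crop 171–590 (centre 380.5), the rim wall 203–572 (centre 387.5) and the tester sides 90–684 (centre 387). So the cover sits about 2 mm too far towards −y. I'll measure both axes numerically from this frame.

```bash
python3 - <<'E'
from h import *
c=np.load('wc10.npy',allow_pickle=True).item();im=cv2.imread('pics/w10.png');g=im.min(2).astype(int)
for x in(245,260,345,360,390): print(x,'rows154-182',g[154:183,x])
print('row172-174 L',g[171:175,230:246].mean(0).round(),'R',g[171:175,392:410].mean(0).round())
print('row200 L',g[198:202,218:232].mean(0).round(),'R',g[198:202,400:416].mean(0).round())
print('row 161 L',g[162:165,182:196].mean(0).round(),'R',g[162:165,440:456].mean(0).round())
r=RIM+Rz(YT)@[0,.002,0]
X=lambda x,y,z:r*[1,1,0]+Rz(YT)@[x,y,z]
print('pred rim near z84,z70, inner',proj(c,[X(-.042,0,.084),X(-.042,0,.07),X(-.036,0,.084),X(-.05,0,.07)]).round(1).tolist(),'sides z84',proj(c,[X(-.042,.055,.084),X(-.042,-.055,.084)]).round(1).tolist())
o=np.load('ob10.npy',allow_pickle=True).item();Rt=Ro.from_quat(o['tool_rot']).as_matrix();F=Rt@CR;O=o['position']+Rt@CX
print('pred cover near top,bottom',proj(c,[O+F@[-.042,0,.006],O+F@[-.042,0,0]]).round(1).tolist())
a=proj(c,[O+F@[-.042,0,.006],O+F@[-.043,0,.006],X(-.042,0,.084),X(-.043,0,.084)]);print('px/mm rows',a[1]-a[0],a[3]-a[2], 'O',O,'underside height over rim',O[2]-.084)
E
```

```text
245 rows154-182 [ 29  30  33  48  94 156 207 226 230 226 208 179 162 159 159 177 207 225
 224 216 211 231 250 254 254 254 254 254 254]
260 rows154-182 [ 30  30  33  47  91 151 194 204 187 169 162 162 162 163 171 191 219 231
 232 227 220 237 252 254 254 254 254 254 254]
345 rows154-182 [ 20  21  22  28  53  95 130 148 153 154 155 156 156 153 153 167 199 223
 228 223 206 191 208 222 227 227 227 226 226]
360 rows154-182 [ 21  20  22  27  52  96 132 150 154 156 157 157 156 157 160 175 201 221
 223 209 193 190 208 223 226 227 227 227 227]
390 rows154-182 [ 27  24  21  26  50  92 131 149 156 156 157 155 155 152 150 159 191 218
 227 225 211 200 211 222 227 227 227 228 228]
row172-174 L [141. 141. 141. 141. 141. 141. 142. 147. 168. 192. 202. 205. 204. 206.
 210. 219.] R [220. 220. 221. 220. 220. 220. 219. 212. 192. 167. 156. 154. 153. 154.
 155. 156. 158. 156.]
row200 L [206. 185. 155. 138. 134. 134. 146. 174. 196. 206. 207. 208. 207. 207.] R [223. 223. 223. 222. 223. 222. 220. 206. 179. 160. 157. 158. 157. 156.
 156. 156.]
row 161 L [156. 156. 157. 157. 156. 157. 159. 171. 194. 209. 210. 211. 212. 212.] R [165. 175. 180. 186. 200. 211. 212. 201. 178. 139. 107.  96.  98. 105.
 126. 147.]
pred rim near z84,z70, inner [[322.1, 170.2], [321.8, 169.7], [322.1, 179.1], [321.8, 158.6]] sides z84 [[403.2, 170.2], [241.0, 170.2]]
pred cover near top,bottom [[318.5, 175.3], [318.5, 174.9]]
px/mm rows [ 1.21937812e-03 -1.65563725e+00] [ 0.00410518 -1.48166921] O [ 0.63153607 -0.21817309  0.10018975] underside height over rim 0.01618974952468831
```

```bash
sed -i 's/^RIM=.*/RIM=np.array([.6293,-.2168,.084])+Rz(YT)@[-.0002,.0014,0]/' h.py; python3 - <<'E'
from h import *
for d in(.005,.0):
    P,R=target(d);plan(P,R)
print('1 mm down in tool units',R.T@[0,0,-.025])
E
```

```text
t 40.55 turn/4deg [-0.01  0.01  0.  ] | then shift/4cm in new axes [0.02 0.05 0.29] | shift in present axes [0.02 0.05 0.29]
t 40.55 turn/4deg [-0.01  0.01  0.  ] | then shift/4cm in new axes [-0.    0.05  0.41] | shift in present axes [-0.    0.05  0.41]
1 mm down in tool units [-0.0043412   0.          0.02462019]
```

Request:
jog_arm(motion=[0.02, 0.05, 0.14, 0, 0, 0, 1, 0, 0, 0.14, 0, 0, 0, 1, 0, 0, 0, 0, 0, 0, 1])

```text
time: 40.92
position: [0.6252, -0.2137, 0.0801]
tool_rot: [0.165, 0.982, 0.015, -0.088]
ft_force: [-0.2, -0.0, -2.2]
grip_width: 0.0138
grip_force: 30.0
```

Request:
jog_arm(motion=[-0.01, 0, 0.05, 0, 0, 0, 1, 0, 0, 0, 0, 0, 0, 1])

```text
time: 41.18
position: [0.626, -0.2142, 0.0788]
tool_rot: [0.165, 0.982, 0.014, -0.087]
ft_force: [-0.6, 0.2, -1.8]
grip_width: 0.0141
grip_force: 30.0
```

```bash
python3 - <<'E'
from h import *
P,R=target(0);plan(P,R);print(robot.get_obs()['ft_force'])
E
```

```text
t 41.17 turn/4deg [-0.01 -0.03  0.  ] | then shift/4cm in new axes [-0.03 -0.    0.05] | shift in present axes [-0.03 -0.    0.05]
[-0.59297959  0.16861731 -1.76949062]
```

Request:
jog_arm(motion=[-0.03, 0, 0.03, 0, 0, 0, 1, 0, 0, 0, 0, 0, 0, 1])

```text
time: 41.42
position: [0.627, -0.2145, 0.0775]
tool_rot: [0.165, 0.982, 0.014, -0.087]
ft_force: [-0.0, 0.6, -3.3]
grip_width: 0.0136
grip_force: 30.0
```

```bash
python3 - <<'E'
from h import *
P,R=target(0);plan(P,R);print(robot.get_obs()['ft_force'])
c=wristcal();im=robot.camera('wrist');cv2.imwrite('pics/w11.png',im);g=im.min(2).astype(int)
for x in(240,260,345,370,395): print(x,'rows',g[154:186,x])
for r in (172,174,176,178,200): print(r,'L',g[r,218:246],'R',g[r,392:416])
X=lambda x,y,z:RIM*[1,1,0]+Rz(YT)@[x,y,z]
print('pred rim near',proj(c,[X(-.042,.055,.084),X(-.042,-.055,.084),X(-.042,.055,.09),X(-.042,-.055,.09)]).round(1).tolist())
E
```

```text
t 41.42 turn/4deg [-0.01 -0.02  0.  ] | then shift/4cm in new axes [ 0.   -0.    0.02] | shift in present axes [ 0.   -0.    0.02]
[-0.01835374  0.64289348 -3.31936449]
240 rows [ 33  30  31  30  28  30  36  73 137 192 217 222 211 186 157 142 138 137
 139 145 174 230 251 254 255 255 254 254 252 245 216 167]
260 rows [ 32  33  32  32  32  31  40  74 139 195 219 216 195 174 167 167 166 166
 163 163 187 237 253 254 255 255 255 255 255 255 255 255]
345 rows [ 20  20  20  23  21  21  24  42  76 117 145 157 159 159 159 159 159 157
 149 138 144 177 212 227 230 231 231 230 230 229 228 228]
370 rows [ 27  23  20  22  21  21  23  41  77 118 147 158 162 163 164 162 164 164
 160 153 157 183 212 227 231 230 231 231 231 230 228 228]
395 rows [ 31  31  30  30  28  27  29  43  77 120 147 158 161 161 161 161 160 160
 155 148 150 176 211 228 230 231 231 231 226 200 147 102]
172 L [138 138 139 139 139 140 139 136 137 136 137 137 138 137 138 139 137 139
 138 139 139 139 139 140 148 157 161 160] R [150 148 151 155 158 158 159 159 159 158 159 159 159 160 160 161 162 162
 162 163 163 163 163 164]
174 L [13
[... 257 characters left out ...]
52 252 252 252 252 252 252 252 252
 252 252 252 252 251 251 251 251 252 253] R [210 210 210 211 210 211 211 213 212 211 212 212 212 212 211 211 202 180
 164 161 162 162 162 162]
178 L [138 138 140 138 140 157 219 249 252 253 254 254 255 255 255 255 255 255
 255 255 255 255 255 255 255 255 255 255] R [231 231 230 230 231 231 231 231 231 231 231 231 231 231 230 228 212 179
 161 160 161 162 162 162]
200 L [138 137 138 137 137 139 150 178 201 213 214 213 214 214 212 213 213 213
 214 212 214 213 214 213 214 213 213 214] R [227 227 227 228 227 227 227 227 227 227 227 227 227 227 225 211 183 165
 161 162 162 161 163 163]
pred rim near [[406.0, 174.5], [230.9, 174.4], [408.9, 174.8], [228.1, 174.8]]
```

Request:
jog_arm(motion=[0, 0, 0.02, 0, 0, 0, 1, 0, 0, 0, 0, 0, 0, 1])

```text
time: 41.72
position: [0.6267, -0.2143, 0.0767]
tool_rot: [0.165, 0.982, 0.014, -0.087]
ft_force: [0.3, -0.5, -3.0]
grip_width: 0.014
grip_force: 30.0
```

Request:
jog_arm(motion=[0, 0, 0.02, 0, 0, 0, 1, 0, 0, 0, 0, 0, 0, 1])

```text
time: 41.98
position: [0.6266, -0.2143, 0.0759]
tool_rot: [0.165, 0.982, 0.014, -0.087]
ft_force: [0.6, 1.1, -1.9]
grip_width: 0.014
grip_force: 30.0
```

```bash
python3 - <<'E'
from h import *
P,R=target(0);plan(P,R);o=robot.get_obs();print(o['ft_force'],o['moment'])
E
```

```text
t 41.98 turn/4deg [-0.01 -0.03  0.01] | then shift/4cm in new axes [-0.   -0.   -0.02] | shift in present axes [-0.   -0.   -0.02]
[ 0.61211001  1.07613556 -1.89441803] [-0.06529544 -0.13554519  0.02147684]
```

Not touching yet; I'll keep stepping down.

Request:
jog_arm(motion=[-0.004, 0, 0.025, 0, 0, 0, 1, 0, 0, 0, 0, 0, 0, 1])

```text
time: 42.22
position: [0.6266, -0.2143, 0.0749]
tool_rot: [0.165, 0.982, 0.014, -0.087]
ft_force: [0.4, 0.6, -1.6]
grip_width: 0.0138
grip_force: 30.0
```

Request:
jog_arm(motion=[-0.004, 0, 0.02, 0, 0, 0, 1, 0, 0, 0, 0, 0, 0, 1])

```text
time: 42.48
position: [0.6266, -0.2143, 0.0741]
tool_rot: [0.165, 0.982, 0.014, -0.087]
ft_force: [-0.4, 0.1, -2.6]
grip_width: 0.0141
grip_force: 30.0
```

Request:
jog_arm(motion=[-0.003, 0, 0.015, 0, 0, 0, 1, 0, 0, 0, 0, 0, 0, 1])

```text
time: 42.72
position: [0.6266, -0.2143, 0.0735]
tool_rot: [0.165, 0.982, 0.014, -0.087]
ft_force: [0.4, -0.2, -2.7]
grip_width: 0.0138
grip_force: 30.0
```

Request:
jog_arm(motion=[-0.003, 0, 0.018, 0, 0, 0, 1, 0, 0, 0, 0, 0, 0, 1])

```text
time: 42.98
position: [0.6266, -0.2143, 0.0728]
tool_rot: [0.165, 0.982, 0.014, -0.087]
ft_force: [-0.5, -0.5, -1.7]
grip_width: 0.0141
grip_force: 30.0
```

Request:
jog_arm(motion=[-0.003, 0, 0.015, 0, 0, 0, 1, 0, 0, 0, 0, 0, 0, 1])

```text
time: 43.22
position: [0.6268, -0.2144, 0.0725]
tool_rot: [0.165, 0.982, 0.014, -0.087]
ft_force: [-0.1, -0.1, -1.3]
grip_width: 0.0141
grip_force: 30.0
```

Request:
jog_arm(motion=[-0.003, 0, 0.015, 0, 0, 0, 1, 0, 0, 0, 0, 0, 0, 1])

```text
time: 43.48
position: [0.6267, -0.2144, 0.0723]
tool_rot: [0.165, 0.982, 0.014, -0.087]
ft_force: [-1.7, -0.3, 3.1]
grip_width: 0.0141
grip_force: 30.0
```

```bash
python3 - <<'E'
from h import *
P,R=target(0);plan(P,R);o=robot.get_obs();print(o['ft_force'],o['moment'])
c=wristcal();im=robot.camera('wrist');cv2.imwrite('pics/w12.png',im);g=im.min(2).astype(int)
for x in(240,260,345,370,395): print(x,'rows',g[164:182,x])
for r in (180,200): print(r,'L',g[r,218:236],'R',g[r,400:416])
E
```

```text
t 43.48 turn/4deg [-0.01 -0.02  0.01] | then shift/4cm in new axes [ 0.02  0.   -0.11] | shift in present axes [ 0.02  0.   -0.11]
[-1.65597064 -0.3272815   3.11315361] [0.14908345 0.00738928 0.0173832 ]
240 rows [194 209 197 170 148 140 138 141 142 146 168 228 252 254 255 255 255 255]
260 rows [211 230 233 233 227 208 182 170 167 163 185 236 253 254 255 255 255 255]
345 rows [135 154 160 160 161 160 161 159 158 149 146 174 212 228 231 231 232 231]
370 rows [137 156 163 164 164 164 163 164 165 161 161 180 212 229 231 232 231 233]
395 rows [136 156 161 161 163 162 162 162 160 151 148 174 211 229 232 233 233 232]
180 L [141 142 141 139 140 142 162 197 215 219 219 229 246 254 255 255 255 255] R [233 232 233 233 233 233 233 229 212 175 158 161 162 161 163 162]
200 L [138 138 138 139 139 139 146 172 200 212 215 216 216 216 215 216 216 216] R [228 228 228 229 228 229 227 215 187 167 163 163 163 164 164 163]
```

```bash
python3 - <<'E'
from h import *
c=wristcal();g=cv2.imread('pics/w12.png').min(2).astype(int)
for x in(300,345,370): print(g[154:170,x])
X=lambda x,y,z:RIM*[1,1,0]+Rz(YT)@[x,y,z]
print('pred panel edge',proj(c,[X(-.05,0,.07)]).round(2),'flush cover near top/bottom',proj(c,[X(-.042,.055,.09),X(-.042,-.055,.09),X(-.042,0,.084)]).round(2).tolist(),'tester sides',proj(c,[X(-.03,.095,.07),X(-.03,-.095,.07)]).round(1).tolist())
print(g[180,176:200],g[180,436:462]);print(g[186,176:200],g[186,436:462])
for p in (50,60): pass
E
```

```text
[ 32  32  31  33  32  32  33  50  97 164 212 228 223 200 180 173]
[ 21  20  21  24  22  21  22  29  55 100 135 154 160 160 161 160]
[ 30  29  25  23  24  22  21  29  55  99 137 156 163 164 164 164]
pred panel edge [[318.44 162.18]] flush cover near top/bottom [[411.72, 175.73], [225.55, 175.65], [318.58, 175.29]] tester sides [[461.9, 192.7], [174.8, 192.6]]
[219 221 222 222 222 221 221 222 221 219 219 220 218 217 218 218 219 219
 221 221 221 220 221 221] [163 163 163 163 164 164 164 164 165 163 164 165 165 164 164 164 164 163
 164 163 164 164 154 151 158 164]
[218 219 219 219 219 219 220 219 219 220 219 219 219 218 219 218 219 219
 219 219 219 219 218 218] [165 165 164 164 162 163 164 164 163 163 163 164 164 164 164 164 163 162
 164 162 160 157 156 161 165 165]
```

The cover is touching (about +5 N net), and its near and side edges match the rim to within about 0.3 mm. Release and retreat.

Request:
jog_arm(motion=[0, 0, 0, 0, 0, 0, 0, 0, 0, 0, 0, 0, 0, 0, 0, 0, 0, 0, 0, 0, 0, 0, 0, 0, 0, 0, 0, 0, 0, 0, 0, 0, 0, 0, -0.2])

```text
time: 44.15
position: [0.6267, -0.2143, 0.0715]
tool_rot: [0.165, 0.982, 0.014, -0.087]
ft_force: [0.5, 0.4, -0.2]
grip_width: 0.0471
grip_force: 0.0
```

Request:
jog_arm(motion=[0, 0, -0.4, 0, 0, 0, -0.2, 0, 0, -0.8, 0, 0, 0, -0.2, 0, 0, -0.9, 0, 0, 0, -0.2, 0, 0, -0.9, 0, 0, 0, -0.2, 0, 0, -0.9, 0, 0, 0, -0.2, 0, 0, 0, 0, 0, 0, -0.2])

```text
time: 44.9
position: [0.6553, -0.2245, 0.2304]
tool_rot: [0.165, 0.983, 0.013, -0.082]
ft_force: [0.2, 0.4, -0.6]
grip_width: 0.0518
grip_force: 0.0
```

```bash
python3 - <<'E'
from h import *
c=wristcal();im=robot.camera('wrist');cv2.imwrite('pics/w13.png',im);g=im.min(2)
o=robot.get_obs();print(o['ft_force'],o['position'],o['time'])
t=robot.camera('top');s=robot.camera('side');cv2.imwrite('pics/t13.png',t);cv2.imwrite('pics/s13.png',s)
pts=np.array([[42,55,6],[42,-55,6],[-42,-55,6],[-42,55,6]]);O=RIM;F=Rz(YT)
p=proj(c,pts/1000@F.T+O);print('pred',p.round(1).tolist())
for dx,dy in((-.025,.04),(-.025,-.04),(.02,.04)):
    sd=proj(c,[O+F@[dx,dy,.006]])[0].round().astype(int);print(sd,g[sd[1],sd[0]])
for th in(175,185,195,205,215,225,235):
    try:
        sd=proj(c,[O+F@[-.025,-.03,.006]])[0].round().astype(int)
        q=quad(g>th,sd);q=np.array([min(q,key=lambda a:np.linalg.norm(a-x)) for x in p]);print(th,q.round(1).tolist());fitpose(c,pts,q,[O[0],O[1],YT],np.eye(3),.084)
    except Exception as e: print(th,'x',e)
d0=cv2.absdiff(cv2.imread('pics/top0.png'),t).max(2)
n,l,st,ce=cv2.connectedComponentsWithStats((cv2.GaussianBlur(d0,(5,5),0)>40).astype(np.uint8));print([(st[i][:5].tolist()) for i in range(1,n) if st[i,4]>12])
E
```

```text
[-0.18427856  0.04183399 -0.35255371] [ 0.65370568 -0.22373289  0.22778193] 44.95
pred [[366.3, 216.2], [269.4, 216.1], [267.9, 140.9], [367.9, 141.0]]
[354 157] 206
[282 157] 224
[353 197] 206
175 [[395.5, 219.4], [239.2, 217.7], [236.6, 135.2], [362.9, 143.0]]
[ 0.6258 -0.2253 -0.2918] yaw -16.72 res [-37.   -5.5  22.6   0.1  20.2   7.6  -6.2  -4.3]
185 [[394.8, 218.4], [239.0, 216.8], [237.4, 136.4], [362.5, 143.1]]
[ 0.6257 -0.2254 -0.2906] yaw -16.65 res [-36.4  -4.6  22.7   0.9  19.3   6.3  -6.   -4.6]
195 [[393.9, 218.2], [239.4, 216.7], [237.6, 136.3], [362.6, 142.9]]
[ 0.6255 -0.2254 -0.2916] yaw -16.71 res [-35.6  -4.6  22.2   0.9  19.1   6.3  -6.   -4.5]
205 [[282.1, 216.3], [282.1, 216.3], [238.7, 137.0], [282.1, 216.3]]
[ 0.6329 -0.2721 -0.7522] yaw -43.1 res [ 18.9  34.3 -69.9  -4.    1.5   6.6  49.  -32.1]
215 [[426.2, 217.9], [272.0, 215.8], [234.5, 137.3], [426.2, 217.9]]
[ 0.657  -0.1992 -0.4629] yaw -26.52 res [-44.4  21.8  14.6  11.7  61.   16.4 -32.5 -51.2]
225 [[639.0, 399.0], [-0.0, 399.0], [0.0, -0.0], [639.0, -0.0]]
[ 0.6409 -0.2173 -0.3318] yaw -19.01 res [-
[... 404 characters left out ...]
[210, 105, 104, 72, 3701], [518, 107, 14, 26, 160], [246, 108, 310, 262, 30849], [258, 111, 5, 6, 17], [500, 138, 34, 30, 620], [380, 143, 13, 9, 73], [560, 143, 9, 6, 35], [365, 150, 60, 50, 1599], [194, 159, 9, 6, 23], [150, 165, 132, 106, 6289], [208, 165, 43, 37, 952], [524, 164, 7, 13, 41], [329, 177, 18, 17, 238], [425, 176, 17, 28, 229], [225, 180, 4, 14, 28], [37, 263, 2, 13, 15], [24, 266, 4, 26, 76], [35, 279, 4, 15, 32], [0, 289, 218, 111, 13051], [215, 314, 15, 16, 146], [278, 333, 10, 7, 28], [383, 356, 28, 28, 411], [258, 366, 10, 9, 40], [216, 372, 56, 28, 999], [291, 377, 9, 10, 63], [367, 378, 30, 22, 340], [10, 380, 23, 20, 335], [0, 384, 3, 16, 46], [338, 390, 27, 10, 96]]
```

```bash
python3 - <<'E'
from h import *
g=cv2.imread('pics/w13.png').min(2).astype(int)
for r in(150,180,208): print(r,'L',g[r,258:282],'R',g[r,356:380])
for x in(280,300,340,358): print(x,'near',g[120:152,x],'far',g[206:230,x])
s0=cv2.imread('pics/side0.png');s=cv2.imread('pics/s13.png');t0=cv2.imread('pics/top0.png');t=cv2.imread('pics/t13.png')
def sh(a,b,x,y,w,h,m=6):
    r=cv2.matchTemplate(b[y-m:y+h+m,x-m:x+w+m],a[y:y+h,x:x+w],cv2.TM_CCOEFF_NORMED);_,v,_,p=cv2.minMaxLoc(r);return p[0]-m,p[1]-m,round(v,3)
print('side can',sh(s0,s,326,176,24,60),'bottle',sh(s0,s,452,212,24,40),'driver',sh(s0,s,235,208,60,30),'cutters',sh(s0,s,312,258,48,30),'smallcover',sh(s0,s,290,180,34,38))
print('top can',sh(t0,t,324,174,28,30),'cutters',sh(t0,t,370,216,32,52),'driver',sh(t0,t,272,218,24,70),'small',sh(t0,t,255,172,48,44),'bottle',sh(t0,t,425,98,30,28))
E
```

```text
150 L [220 219 219 220 221 220 216 206 204 227 245 246 237 219 194 165 145 147
 172 200 218 224 225 226] R [200 178 151 130 133 155 182 201 207 209 199 169 147 143 143 142 144 143
 144 143 143 143 143 143]
180 L [224 225 225 225 224 224 222 216 209 204 215 231 231 228 226 226 227 227
 226 226 227 227 226 227] R [204 205 205 205 205 204 204 205 204 192 164 145 142 140 141 142 141 142
 140 141 140 139 138 139]
208 L [218 218 220 220 215 209 206 205 205 207 225 239 242 239 219 168 120  93
  86 115 178 226 239 246] R [217 154 123 125 167 229 249 251 250 240 227 221 219 220 220 219 220 220
 218 219 218 218 219 218]
280 near [ 27  27  28  26  27  27  25  26  25  24  27  27  27  29  57 110 159 176
 163 152 164 194 220 227 226 225 225 227 227 227 225 226] far [197 217 239 250 252 252 252 252 251 242 220 199 182 156 139 134 134 137
 141 142 144 143 144 145]
300 near [ 29  27  27  25  28  27  25  26  26  26  27  27  27  31  58 114 174 203
 199 179 172 196 221 228 228 227 227 228 228 227 226 227] far [192 197 217 240 250 252 252 252 251 242 216 191 172 134  96  79  79  82
  83  84  87  89  87  83]
340 near [ 22  28  28  24  18  20  17  16  18  17  18  19  18  20  32  66 108 136
 148 150 157 182 203 213 213 212 210 211 210 210 207 209] far [250 252 252 252 252 252 252 252 251 245 230 218 207 182 162 152 152 150
 151 151 150 151 150 150]
358 near [ 17  17  20  20  21  22  20  18  18  18  18  17  17  19  31  64 102 130
 141 144 155 179 202 210 206 187 150 116 103 116 151 185] far [182 147 123 125 161 220 246 251 251 245 229 217 207 184 162 150 149 149
 149 148 149 148 148 148]
side can (0, 0, 0.922) bottle (0, 0, 0.996) driver (0, 0, 0.772) cutters (0, 0, 0.984) smallcover (0, 0, 0.979)
top can (2, -6, 0.673) cutters (6, 6, 0.148) driver (0, -1, 0.272) small (0, 0, 0.958) bottle (0, 1, 0.376)
```

The cover is at the predicted flush pose to within about 0.5 mm on each edge. Template matching in the side view shows the can, bottle, cutters and small cover unmoved, and the arm is clear.

```bash
python3 -c "
from rig import robot
print(robot.hand_in())"
```

```text
the job is handed in; nothing more can be done
None
```

I turned the knob anticlockwise to its end stop, then set the wide cover on the terminal-bay rim (edges flush to about 0.5 mm by camera), released it, and handed the job in at about 45 s; the hand-in gave no verdict.

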